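Roll a rejected tin into the pedal bin

ROBOT

A 6-joint arm with a two-finger parallel gripper is mounted at the origin on the work surface. World frame = base frame: x ahead of the robot, y to its left, z up, the work surface at z = 0. Lengths are in m, angles in rad, forces in N, time in s.
With the tool pointing down it reaches from about 0.3 to 0.825 m from the base axis. Payload 5.4 kg.
Tool frame: the origin (TCP) lies at the very end of the fingers, on their centre line; the grasp point (between the pads) lies arm.pinch_z behind it (arm.pinch_z is the distance from the TCP to the grasp point, in m); z points along the fingers, y is the direction in which the jaws open and shut (so a half turn about z gives the same grasp; the last joint's range is limited). The gripper opens to 92 mm and grips with 3 to 60 N. Pads are 20 mm wide; open, the fingers measure 128 mm over their backs; the gripper's body (75 mm by 189 mm) begins 69 mm behind the grasp point.
Start: joints at [-1.543, 0.158, 1.597, -0, 1.386, -0.21], TCP at [0.135, -0.559, 0.215] pointing down, gripper open.
Joint ranges: [-2.91, 2.91], [-0.94, 2.29], [0.18, 2.7], [-1.29, 4.43], [0.17, 2.64], [-3, 3]. Speed limits (rad/s): [2.57, 2.57, 3.14, 3.14, 3.14, 3.14].

INTERFACE

Orientations are given as [roll, pitch, yaw] about the fixed x, y, z axes, in that order (R = Rz(yaw) Ry(pitch) Rx(roll)).
In Python, from rig import arm, imaging, order gives the robot as it stands.
- The arm moves only by the tool arm_command, never from a script. Its argument "commands" is a list of rows, each an object of numbers: "rx", "ry", "rz": the turn, a rotation vector about the tool's x, y, z in degrees; "tx", "ty", "tz": the shift along the tool's x, y, z in cm; "gripper": the finger opening in cm, from 0 to 9.19. In form: [{"rx": .., "ry": .., "rz": .., "tx": .., "ty": .., "tz": .., "gripper": ..}, ...]. A call has 1 to 10 rows; each row is the pose to reach, as a shift and turn from the pose measured when the call began, along the tool's axes at that moment; what a row does not reach only later rows make up. A row lasts 1/10 s, in which the tool goes at most 50 mm and 8.59 degrees, less where a joint would pass 70% of its speed; a pose out of reach is approached as far as the arm can. A call with a gripper value outside its range is refused whole. The fingers move at their own pace and stop on an object; the grip force is fixed at half the most. Time passes only in rows, so rows that repeat a pose let the fingers close. It gives the time, the measured TCP pose, the force and the opening at its end, in the units of the state.
- arm.observe(): the state, without advancing time (a new reading comes with each control period).
- imaging.capture(name): name is "scene" or "top" or "wrist"; returns (picture, depth): 400x640x3 uint8, red, green, blue; 400x640 float32, m along the optical axis (not along the pixel's ray), 0 where there is no reading.
- imaging.calibration(name): a dict with "mtx" (3x3 intrinsics, pixels), "k1" (the pictures are not rectified: a ray, as slopes to the right and down, at radius r is drawn at 1 + k1 r^2 times it, then the intrinsics apply), "cam_to_world" (4x4, takes a point from camera to world coordinates); the wrist camera has in their place "tool_from_camera" (4x4, takes a point from camera to tool coordinates, whose origin is the TCP and whose axes are the flange's). Camera axes: x right, y down, z forward; pixel columns grow to the right and rows downward; lengths in m; the calibration is good to about 2 mm. A picture is of the moment at which its call begins: read the wrist's pose just before it. calibration takes no time and is no camera call.
- order.job_done(): hands the job in, once; it reports no verdict.
The state is a dict: "time": time; "joint_pos": joint angles; "qvel": joint speeds; "joint_efforts": joint torques, N m; "eef_pos": TCP position; "ee_rot": TCP orientation; "ft_force": force on the tool from outside, world axes, zero at the start; "wrist_torque": the same for the moment, N m; "grip_width": finger opening in m.
Only numpy, scipy, OpenCV 4.12 (cv2) and the standard library are available. Lean on these libraries where they do the work, as an engineer would, in place of code of your own. Each camera call takes 0.05 s, during which the arm holds its last target.

TASK

Lay the red reject tin on its side in the bin's sloping side chute and let go, so that it rolls down against the closed lid. Then press the red pedal right down to its stop, firmly but without forcing it, and keep it down until the tin has rolled into the bin, then ease the pedal back up slowly so that the lid closes without slamming. Move the lid only with the pedal, and leave the calculator, stapler and spray bottle where they are.

Things in the scene. Friction and masses are not known exactly. Their poses are not given: they have to be found in the camera images.
- bin: Countertop roll-in pedal bin, green steel box 160 mm (x) by 180 mm (y), rim 163 mm high, fixed to the desk. Origin: centre of its underside. The -x face is the front with the red pedal, the +y side has the chute. Inside 152 by 172 mm, inner floor 30 mm above the desk. More than about 25 N on the bin or pedal bends it.
- pedal_nominal (a point): Point fixed on the bin at bin (-150, -30, 75) mm: nominal place of the top centre of the pedal's red tread at rest (tread 50 mm in x, 60 in y, 8 thick). The tread sits on a height screw: it is really up to 10 mm higher or lower, all through the stroke; no reading tells it, so feel for it. From rest it sinks 32 mm to a rigid stop, where the force climbs steeply.
- pedal_pivot (a point): Point fixed on the bin at bin (-30, -30, 70) mm: middle of the pedal's level hinge axis, along bin y, 120 mm behind the tread. A spring and the lid's weight push the tread up against the hand with 6 to 12 N over the whole stroke of 0.27 rad. If let go, it flies up and the lid slams; slow easing up in 2 s or more keeps the lid gentle.
- chute_load (a point): Point on the chute's floor at bin (-37, 180, 119) mm where a tin is best laid; axes as the bin's. Steel trough, 74 mm wide inside, walls 20 mm high, sloping down 12 degrees along bin -y: floor from y = 271 mm (138 high, end wall) to y = 90 (100 high). A tin laid with its axis along bin x rolls 6 cm down until it leans on the yellow flap of the shut lid.
- tin: Rejected tin, red with a yellow band, 52 mm diameter, 60 mm long, about 0.1 kg, lying on its side. Origin: its centre; its x axis is the tin's axis. It rolls.
- rest: Blue inspection rest fixed to the desk, plate 90 mm (x) by 110 mm (y), 4 mm thick, with two low ridges (tops 8.5 mm above the desk, 18 mm either side of the middle) along its x that keep the tin from rolling. Origin: centre of the underside. At the start the tin lies in it along the rest's x, its centre 30 mm above the desk.
- lid: Steel lid of the bin, 166 by 194 mm, 5 mm thick, hinged on the bin's rear (+x) rim 163 mm high, with a yellow flap 78 mm (x) by 56 mm high hanging from its +y edge that shuts the mouth of the chute. Origin on the hinge line in the middle of the bin's width. Do not touch it: it is moved by the pedal.
- lid_angle (a joint): Lid angle in rad: 0 shut, 1.20 fully open (pedal on its stop). It is linked to the pedal at a fixed ratio of 4.44: lid angle = 4.44 x pedal angle.
- calculator: Black calculator, 140 x 85 x 18 mm, lying loose on the desk; leave alone. Origin: centre of the underside.
- stapler: Blue and dark grey stapler, 130 x 36 x 46 mm, loose on the desk; leave alone. Origin: centre of the underside.
- spray: Green spray bottle with a white head, 72 mm diameter, 200 mm high, standing loose; leave alone. Origin: centre of the underside.
Mind the look-alikes: they are no part of the job. Of the things like the tin, leave any that is green; of the rest the larger one is meant.

How it is judged:
By the outcome, as a careful person would: the job done as asked, in the order asked, and still so for the second after the job is handed in, with the robot touching nothing.
It also fails if it takes over 72 s, if anything falls off the work surface, if the arm or the gripper's body presses on something with over 40 N, if the wrist force passes 120 N, or if a joint passes its speed limit or range.

## Working session

There is one attempt and no reset: what is moved stays moved. The work goes in short steps, Python scripts to look and compute and a tool call to move; the robot and the scene stay as the last step left them, time stands still between calls to the robot, and variables do not carry over. Pictures are saved under pics/ and viewed, and the job is handed in when it is done.

Besides the shell and the picture viewer there is one more tool, called after ">>>" as name([rows], argument=value, ...), one row to a line, values as JSON. arm_command: Moves the arm, as the interface text tells. Its arguments: {"type":"object","properties":{"commands":{"type":"array","items":{"type":"object","properties":{"rx":{"type":"number"},"ry":{"type":"number"},"rz":{"type":"number"},"tx":{"type":"number"},"ty":{"type":"number"},"tz":{"type":"number"},"gripper":{"type":"number"}}}}},"required":["commands"]}

```bash
ls; mkdir -p pics; python3 - <<'E'
from rig import arm, imaging, order
import cv2,numpy as np,json
print(arm.observe(), arm.pinch_z)
for n in ["scene","top","wrist"]:
    c=imaging.calibration(n); print(n,c)
    p,d=imaging.capture(n); cv2.imwrite(f"pics/{n}0.png",p[:,:,::-1]); np.savez(f"pics/{n}0.npz",p=p,d=d)
print(arm.observe()['time'])
E
```

```text
pics
{'time': 0.0, 'joint_pos': array([-1.54307251e+00,  1.59065968e-01,  1.59821651e+00,  3.69571598e-05,
        1.38618482e+00, -2.10120110e-01]), 'qvel': array([ 4.63384749e-05, -3.39302853e-04,  4.96098129e-04,  1.34537670e-03,
       -2.22873795e-03,  2.26953628e-04]), 'joint_efforts': array([-1.11036567e-03, -3.85571265e+01, -3.22110128e+01,  7.00722774e-02,
        3.80196667e-02, -1.39622193e-04]), 'eef_pos': array([ 0.13543684, -0.55818697,  0.21361729]), 'ee_rot': array([-3.13976682e+00, -4.26524587e-04,  2.37836714e-01]), 'ft_force': array([ 0.46479645,  0.23285931, -0.82372325]), 'wrist_torque': array([ 0.03741286, -0.03346645, -0.01473596]), 'grip_width': 0.09219809517486313} 0.0187
scene {'mtx': array([[496.05832613,   0.        , 318.81708077],
       [  0.        , 496.05832613, 191.1746094 ],
       [  0.        ,   0.        ,   1.        ]]), 'k1': 0.0066287168367198, 'cam_to_world': array([[-0.6637815 ,  0.61540334, -0.42505629,  1.05239087],
       [ 0.74791953,  0.54369954, -0.3807981 ,  0.43595021],
       [-0.00324152, -0.57067463, -0.82116987,  1.12191375],

[... 383 characters left out ...]
0.02175768],
       [-0.0088653 , -0.13440813, -0.9908864 ,  1.17412216],
       [ 0.        ,  0.        ,  0.        ,  1.        ]])}
wrist {'mtx': array([[298.96981581,   0.        , 318.82872107],
       [  0.        , 298.96981581, 205.84406357],
       [  0.        ,   0.        ,   1.        ]]), 'k1': -0.03932048445157291, 'tool_from_camera': array([[-5.82974406e-04, -9.63062963e-01, -2.69275676e-01,
         7.43469190e-02],
       [ 9.99999830e-01, -5.70155026e-04, -1.25815740e-04,
        -2.00985834e-04],
       [-3.23604005e-05, -2.69275704e-01,  9.63063131e-01,
        -1.70756379e-01],
       [ 0.00000000e+00,  0.00000000e+00,  0.00000000e+00,
         1.00000000e+00]])}
0.15
```

View pics/scene0.png

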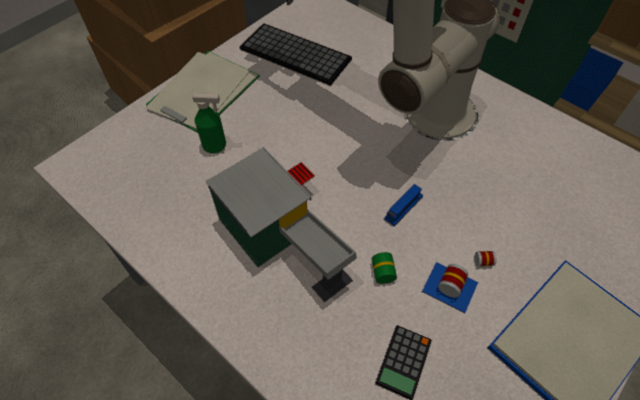

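View pics/top0.png

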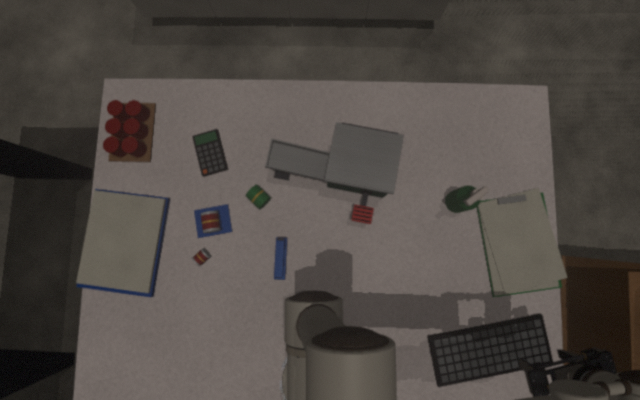

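View pics/wrist0.png

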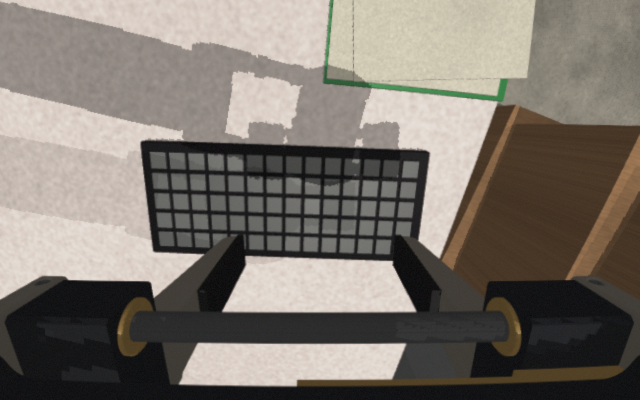

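Tin candidates are these:
- A large red can on the blue rest, at scene (453,281) and top (210,221).
- A small red can, at scene (485,259) and top (202,257).
- A green can, at scene (384,268) and top (258,196).
- Red cans in a crate, at top (127,130).

The large red one with the yellow band, lying in the blue rest, fits. I'll confirm it in enlarged crops.

```bash
python3 - <<'E'
import cv2,numpy as np
t=cv2.imread("pics/top0.png"); s=cv2.imread("pics/scene0.png")
a=cv2.resize(t[180:270,180:290],None,fx=4,fy=4,interpolation=cv2.INTER_CUBIC)
cv2.imwrite("pics/tincrop_top.png",a)
a=cv2.resize(s[240:320,360:510],None,fx=5,fy=5,interpolation=cv2.INTER_CUBIC)
cv2.imwrite("pics/tincrop_scene.png",a)
a=cv2.resize(t[110:235,255:415],None,fx=5,fy=4.8,interpolation=cv2.INTER_CUBIC); a=cv2.convertScaleAbs(a,alpha=1.8)
cv2.imwrite("pics/bincrop_top.png",a)
a=cv2.resize(s[140:305,200:360],None,fx=3.6,fy=3.6,interpolation=cv2.INTER_CUBIC); a=cv2.convertScaleAbs(a,alpha=1.5)
cv2.imwrite("pics/bincrop_scene.png",a)
E
```

```text
(no output)
```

View pics/tincrop_scene.png

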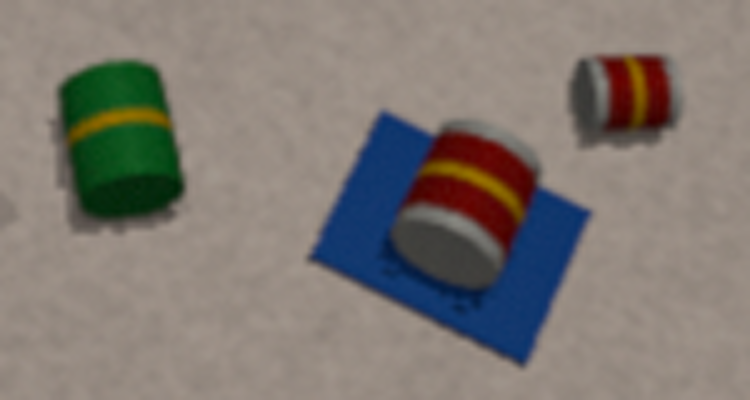

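View pics/tincrop_top.png

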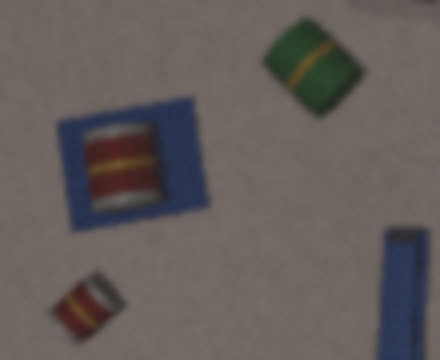

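View pics/bincrop_top.png

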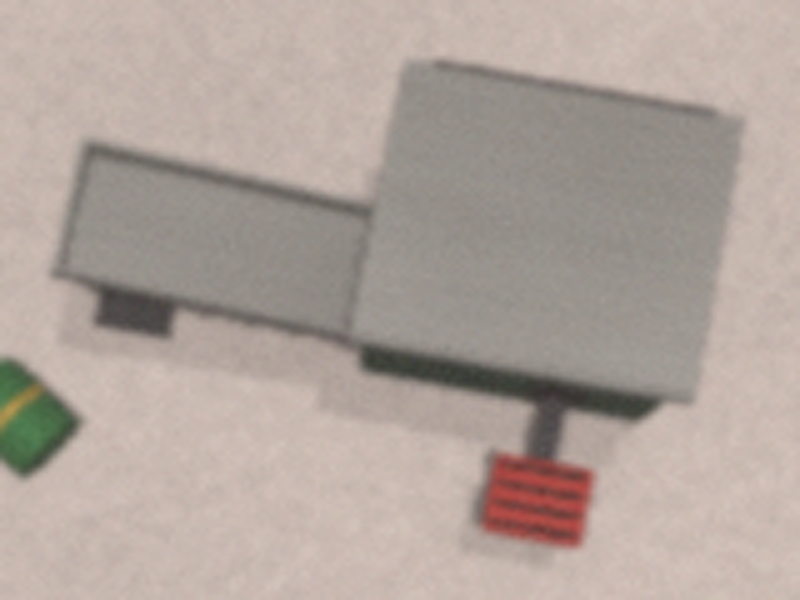

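View pics/bincrop_scene.png

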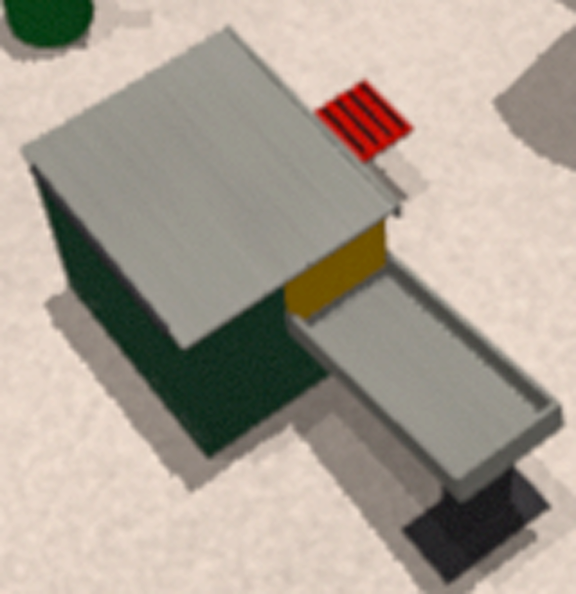

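Confirmed: the large red tin with the yellow band on the blue rest, at scene (453,281). The small red can and the green can are the look-alikes. Now I'll work out the poses of the bin and tin.

```bash
cat > h.py <<'E'
import numpy as np,cv2
from rig import imaging
def ray(n,uv,cal=None,T=None):
    c=cal or imaging.calibration(n)
    K=c['mtx'];x=np.array([(uv[0]-K[0,2])/K[0,0],(uv[1]-K[1,2])/K[1,1]])
    u=x.copy()
    for _ in range(8): u=x/(1+c['k1']*(u@u))
    T=c['cam_to_world'] if T is None else T
    return T[:3,3],T[:3,:3]@np.r_[u,1]
def onz(n,uv,z,T=None):
    o,d=ray(n,uv,T=T); return o+d*(z-o[2])/d[2]
def tri(a,b):
    A=np.zeros((3,3));v=np.zeros(3);L=[]
    for n,uv in (a,b):
        o,d=ray(n,uv);d=d/np.linalg.norm(d);P=np.eye(3)-np.outer(d,d);A+=P;v+=P@o;L.append((o,P))
    X=np.linalg.solve(A,v);return X,[np.linalg.norm(P@(X-o)) for o,P in L]
E
python3 - <<'E'
from h import *
np.set_printoptions(precision=4,suppress=True)
tc=lambda x,y:('top',(x/5+255-.4,y/4.8+110-.4)); sc=lambda x,y:('scene',(x/3.6+200-.36,y/3.6+140-.36))
L={'r+':((408,60),(185,348)),'r-':((745,118),(22,150)),'f-':((690,402),(228,28)),'f+':((352,342),(400,205)),
'cr':((88,143),(463,495)),'cf':((53,275),(562,408))}
P={}
for k,(a,b) in L.items():
    X,e=tri(tc(*a),sc(*b));P[k]=X;print(k,X,np.round(e,4),'z.167:',onz(*tc(*a),.167),onz(*sc(*b),.167))
print(np.linalg.norm(P['r+']-P['r-']),np.linalg.norm(P['f+']-P['r+']))
# masks
hsv=lambda p:cv2.cvtColor(p,cv2.COLOR_RGB2HSV)
for n in('top','scene'):
    p=np.load(f'pics/{n}0.npz')['p'];h=hsv(p)
    for nm,m in (('red',((h[...,0]<8)|(h[...,0]>172))&(h[...,1]>140)&(h[...,2]>40)),('blue',(abs(h[...,0].astype(int)-112)<12)&(h[...,1]>130))):
        m=m.astype(np.uint8);nn,_,st,ce=cv2.connectedComponentsWithStats(m)
        for i in range(1,nn):
            if st[i,4]>40:
                q=cv2.boxPoints(cv2.minAreaRect(np.argwhere(_==i)[:,::-1].astype(np.float32)))
                print(n,nm,st[i],ce[i],q.round(1).tolist())
E
```

```text
r+ [ 0.7475 -0.0392  0.166 ] [0.0002 0.0002] z.167: [ 0.7473 -0.0393  0.167 ] [ 0.7478 -0.0385  0.167 ]
r- [ 0.7155 -0.2274  0.168 ] [0.0008 0.0008] z.167: [ 0.7163 -0.2282  0.167 ] [ 0.7148 -0.2274  0.167 ]
f- [ 0.5499 -0.1984  0.1665] [0.0018 0.0018] z.167: [ 0.5487 -0.1969  0.167 ] [ 0.5509 -0.1998  0.167 ]
f+ [ 0.5802 -0.0119  0.1638] [0.0004 0.0004] z.167: [ 0.5794 -0.0116  0.167 ] [ 0.582  -0.0108  0.167 ]
cr [0.7003 0.1441 0.1407] [0.0017 0.0017] z.167: [0.6938 0.1385 0.167 ] [0.7088 0.1533 0.167 ]
cf [0.619  0.1567 0.1509] [0.0009 0.0009] z.167: [0.6151 0.1546 0.167 ] [0.6268 0.1606 0.167 ]
0.19097348265561373 0.1695618548344058
top red [108 101  15  15 168] [115.0357 107.9762] [[105.5, 109.9000015258789], [112.4000015258789, 98.4000015258789], [124.5999984741211, 105.69999694824219], [117.69999694824219, 117.19999694824219]]
top red [124 101  17  15 183] [132.5902 108.2186] [[122.5, 108.5], [133.0, 98.0], [143.0, 108.0], [132.5, 118.5]]
top red [106 117  34  18 404] [122.6262 125.6386] [[106.0, 117.0], [139.0, 117.0], [139.0, 134.0], [106.0, 134.0]]
top red [104 135  16  18 
[... 2296 characters left out ...]
6, 216.1999969482422], [414.29998779296875, 182.60000610351562], [425.0, 192.8000030517578], [392.79998779296875, 226.5]]
scene blue [488 261  80 139 587] [521.5622 357.1704] [[483.29998779296875, 392.70001220703125], [497.5, 254.0], [567.0999755859375, 261.1000061035156], [552.9000244140625, 399.79998779296875]]
scene blue [423 263  55  49 932] [448.9174 289.1749] [[422.0, 291.0], [436.6000061035156, 261.79998779296875], [478.6000061035156, 282.79998779296875], [464.0, 312.0]]
scene blue [570 264  65  49  72] [603.3611 289.0694] [[569.7999877929688, 264.29998779296875], [570.2000122070312, 263.70001220703125], [634.2000122070312, 311.70001220703125], [633.7999877929688, 312.29998779296875]]
```

```bash
cat >> h.py <<'E'
from scipy.spatial.transform import Rotation as R
from rig import arm
BIN=np.array([.6515,-.1180,0]);BY=np.radians(-9.4)
def b2w(p): return BIN+R.from_euler('z',BY).apply(np.array(p)/1000)
def go(pos,rpy=None):
    s=arm.observe();r0=R.from_euler('xyz',s['ee_rot'])
    rv=(np.zeros(3) if rpy is None else (r0.inv()*R.from_euler('xyz',rpy)).as_rotvec(degrees=True))
    sh=r0.inv().apply(np.array(pos)-s['eef_pos'])*100
    print('r',rv.round(2),'t',sh.round(2),'now',s['eef_pos'].round(4),s['ee_rot'].round(3),'t=',round(s['time'],2),'F',s['ft_force'].round(1),'g',round(s['grip_width'],4))
E
python3 - <<'E'
from h import *
np.set_printoptions(precision=4,suppress=True)
tc=lambda x,y:('top',(x/4+180-.4,y/4+180-.4)); sc=lambda x,y:('scene',(x/5+360-.4,y/5+240-.4))
for a in [(192,98),(58,120),(75,232),(208,205)]: print('rest top',onz(*tc(*a),.004))
for a in [(383,112),(592,212),(525,365),(312,260)]: print('rest scene',onz(*sc(*a),.004))
# tin silhouette
print('tin band top', [onz(*tc(*a),.056) for a in [(90,167),(158,160)]])
print('tin ends top', [onz(*tc(*a),.045) for a in [(88,127),(152,122),(96,212),(162,205)]])
for n,uv in (('top',(362,213.3)),('scene',(300.5,173.3))): print('pedal',onz(n,uv,.075))
print(tri(('top',(362,213.3)),('scene',(300.5,173.3))),b2w([-150,-30,75]))
print('spray',onz('top',(455,200),.1),'chute',b2w([-37,180,119]), 'cr',b2w([2,273,0]),b2w([-76,273,0]),'lid f+',b2w([-86,97,168]))
print('stapler',onz('top',(280,240),.046),onz('top',(280,278),.046),'green',onz('top',(258,196),.03),'small',onz('top',(202,257),.02))
E
```

```text
rest top [0.5261 0.2978 0.004 ]
rest top [0.5061 0.4042 0.004 ]
rest top [0.4181 0.3846 0.004 ]
rest top [0.4418 0.2804 0.004 ]
rest scene [0.4408 0.2796 0.004 ]
rest scene [0.4186 0.3858 0.004 ]
rest scene [0.5067 0.4031 0.004 ]
rest scene [0.5294 0.2984 0.004 ]
tin band top [array([0.4667, 0.3583, 0.056 ]), array([0.4732, 0.3068, 0.056 ])]
tin ends top [array([0.4978, 0.3656, 0.045 ]), array([0.5028, 0.3164, 0.045 ]), array([0.4332, 0.3552, 0.045 ]), array([0.4398, 0.305 , 0.045 ])]
pedal [ 0.5001 -0.1222  0.075 ]
pedal [ 0.4995 -0.1238  0.075 ]
(array([ 0.5003, -0.1225,  0.0768]), [np.float64(0.00045902720474062423), np.float64(0.0004590272047406056)]) [ 0.4986 -0.1231  0.075 ]
spray [ 0.5424 -0.3905  0.1   ] chute [0.6444 0.0656 0.119 ] cr [0.6981 0.151  0.    ] [0.6211 0.1637 0.    ] lid f+ [ 0.5825 -0.0083  0.168 ]
stapler [0.4165 0.1213 0.046 ] [0.3041 0.1172 0.046 ] green [0.5508 0.197  0.03  ] small [0.3588 0.3639 0.02  ]
```

```bash
python3 -c "
from h import *
go([.40,-.15,.25],[np.pi,0,1.70])"
```

```text
r [-6.000e-02 -8.000e-02 -8.378e+01] t [ 35.33 -33.45  -3.56] now [ 0.1354 -0.5583  0.2138] [-3.14  -0.     0.238] t= 0.15 F [-0.9  0.2 -1. ] g 0.0919
```

>>> arm_command([
  {"rz": -84, "tx": 35, "ty": -33.5, "tz": -3.5, "gripper": 9},
  {"rz": -84, "tx": 35, "ty": -33.5, "tz": -3.5, "gripper": 9},
  {"rz": -84, "tx": 35, "ty": -33.5, "tz": -3.5, "gripper": 9},
  {"rz": -84, "tx": 35, "ty": -33.5, "tz": -3.5, "gripper": 9},
  {"rz": -84, "tx": 35, "ty": -33.5, "tz": -3.5, "gripper": 9},
  {"rz": -84, "tx": 35, "ty": -33.5, "tz": -3.5, "gripper": 9},
  {"rz": -84, "tx": 35, "ty": -33.5, "tz": -3.5, "gripper": 9},
  {"rz": -84, "tx": 35, "ty": -33.5, "tz": -3.5, "gripper": 9},
  {"rz": -84, "tx": 35, "ty": -33.5, "tz": -3.5, "gripper": 9},
  {"rz": -84, "tx": 35, "ty": -33.5, "tz": -3.5, "gripper": 9},
])

```text
invalid input
```

```bash
python3 -c "
from h import *
go([.45,.32,.25],[np.pi,0,3.14])
print(arm.observe()['joint_pos'])"
```

```text
r [ 1.0000e-02 -1.3000e-01 -1.6628e+02] t [ 51.26 -77.95  -3.49] now [ 0.1354 -0.5583  0.2138] [-3.14  -0.     0.238] t= 0.15 F [-0.9  0.2 -1. ] g 0.0919
[-1.54304979e+00  1.58907255e-01  1.59795108e+00  7.48792671e-06
  1.38623458e+00 -2.10083156e-01]
```

>>> arm_command([
  {"rx": 0, "ry": 0, "rz": -8, "tx": 3.5, "ty": -3.3, "tz": -0.4, "gripper": 9},
  {"rx": 0, "ry": 0, "rz": -16, "tx": 7, "ty": -6.6, "tz": -0.7, "gripper": 9},
])

```text
time: 0.35
eef_pos: [0.1879, -0.4768, 0.2202]
ee_rot: [-3.139, -0.002, 0.52]
ft_force: [1.8, -0.0, 0.1]
grip_width: 0.09
```

All keys are needed in each row.

```bash
python3 -c "
from h import *
go([.40,-.15,.25],[np.pi,0,1.80])"
```

```text
r [ -0.08  -0.18 -73.31] t [ 34.66 -17.81  -2.88] now [ 0.1879 -0.4768  0.2202] [-3.139e+00 -2.000e-03  5.200e-01] t= 0.35 F [ 1.8 -0.   0.1] g 0.09
```

>>> arm_command([
  {"rx": 0, "ry": 0, "rz": -8, "tx": 4, "ty": -2, "tz": -0.4, "gripper": 9},
  {"rx": 0, "ry": 0, "rz": -16, "tx": 8, "ty": -4, "tz": -0.8, "gripper": 9},
  {"rx": 0, "ry": 0, "rz": -24, "tx": 12, "ty": -6, "tz": -1.2, "gripper": 9},
  {"rx": 0, "ry": 0, "rz": -32, "tx": 16, "ty": -8, "tz": -1.6, "gripper": 9},
  {"rx": 0, "ry": 0, "rz": -40, "tx": 20, "ty": -10, "tz": -2, "gripper": 9},
  {"rx": 0, "ry": 0, "rz": -48, "tx": 24, "ty": -12, "tz": -2.4, "gripper": 9},
  {"rx": 0, "ry": 0, "rz": -56, "tx": 28, "ty": -14, "tz": -2.8, "gripper": 9},
  {"rx": 0, "ry": 0, "rz": -64, "tx": 32, "ty": -16, "tz": -2.8, "gripper": 9},
  {"rx": 0, "ry": 0, "rz": -72, "tx": 34.6, "ty": -17.8, "tz": -2.8, "gripper": 9},
  {"rx": 0, "ry": 0, "rz": -73, "tx": 34.6, "ty": -17.8, "tz": -2.8, "gripper": 9},
])

```text
time: 1.35
eef_pos: [0.4005, -0.1473, 0.249]
ee_rot: [3.14, -0.004, 1.803]
ft_force: [0.4, -0.5, -0.4]
grip_width: 0.09
```

```bash
python3 -c "
from h import *
go([.46,.33,.22],[np.pi,0,3.34])
print(arm.observe()['joint_pos'])"
```

```text
r [  0.24  -0.14 -88.09] t [45.07 16.75  3.11] now [ 0.4005 -0.1473  0.249 ] [ 3.14  -0.004  1.803] t= 1.35 F [ 0.4 -0.5 -0.4] g 0.09
[-0.64008433 -0.26713507  1.93729359  0.00358181  1.4739381  -0.87216878]
```

>>> arm_command([
  {"rx": 0, "ry": 0, "rz": -8, "tx": 4, "ty": 1.5, "tz": 0, "gripper": 9},
  {"rx": 0, "ry": 0, "rz": -16, "tx": 8, "ty": 3, "tz": 0, "gripper": 9},
  {"rx": 0, "ry": 0, "rz": -24, "tx": 12.5, "ty": 4.6, "tz": 0, "gripper": 9},
  {"rx": 0, "ry": 0, "rz": -32, "tx": 17, "ty": 6.3, "tz": 0, "gripper": 9},
  {"rx": 0, "ry": 0, "rz": -40, "tx": 21.5, "ty": 8, "tz": 0, "gripper": 9},
  {"rx": 0, "ry": 0, "rz": -48, "tx": 26, "ty": 9.6, "tz": 0.5, "gripper": 9},
  {"rx": 0, "ry": 0, "rz": -56, "tx": 30.5, "ty": 11.3, "tz": 1, "gripper": 9},
  {"rx": 0, "ry": 0, "rz": -64, "tx": 35, "ty": 13, "tz": 1.5, "gripper": 9},
  {"rx": 0, "ry": 0, "rz": -72, "tx": 39.5, "ty": 14.7, "tz": 2, "gripper": 9},
  {"rx": 0, "ry": 0, "rz": -80, "tx": 44, "ty": 16.5, "tz": 2.5, "gripper": 9},
])

```text
time: 2.35
eef_pos: [0.4603, 0.32, 0.2255]
ee_rot: [3.138, 0.0, -3.08]
ft_force: [-0.3, -0.8, 0.2]
grip_width: 0.0899
```

```bash
python3 -c "
from h import *
go([.45,.337,.20],[np.pi,0,3.34])
print(arm.observe()['joint_pos'])"
```

```text
r [ 0.21  0.04 -7.86] t [0.93 1.75 2.56] now [0.4603 0.32   0.2255] [ 3.138  0.    -3.08 ] t= 2.35 F [-0.3 -0.8  0.2] g 0.0899
[ 0.39000408  0.11198981  1.62645639  0.00344313  1.40156458 -1.24254133]
```

>>> arm_command([
  {"rx": 0, "ry": 0, "rz": -4, "tx": 0.5, "ty": 0.8, "tz": 1.2, "gripper": 9},
  {"rx": 0, "ry": 0, "rz": -8, "tx": 0.9, "ty": 1.75, "tz": 2.5, "gripper": 9},
  {"rx": 0, "ry": 0, "rz": -8, "tx": 0.9, "ty": 1.75, "tz": 2.5, "gripper": 9},
])

```text
time: 2.65
eef_pos: [0.4489, 0.3366, 0.198]
ee_rot: [3.139, -0.004, -2.941]
ft_force: [0.0, 0.0, -0.4]
grip_width: 0.0901
```

```bash
python3 - <<'E'
from h import *
s=arm.observe();np.savez('pics/w1s.npz',p=s['eef_pos'],r=s['ee_rot'])
p,d=imaging.capture('wrist');cv2.imwrite('pics/wrist1.png',p[:,:,::-1]);np.savez('pics/w1.npz',p=p,d=d)
print(s['eef_pos'],s['ee_rot'])
E
```

```text
[0.44894334 0.33663273 0.19803531] [ 3.13913339 -0.00381545 -2.940547  ]
```

View pics/wrist1.png

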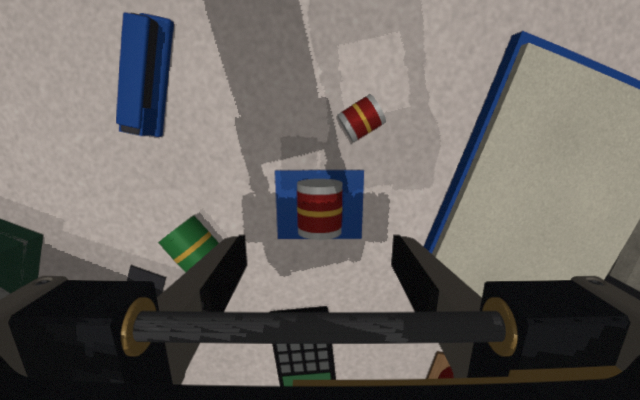

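The wrist view shows the tin at (320,208), from x 297 to 343 and y 181 to 238. It lies upright between the fingers, with its axis aligned to tool x.

```bash
python3 - <<'E'
from h import *
s=np.load('pics/w1s.npz');c=imaging.calibration('wrist')
T=np.eye(4);T[:3,:3]=R.from_euler('xyz',s['r']).as_matrix();T[:3,3]=s['p'];T=T@c['tool_from_camera']
p=np.load('pics/w1.npz')['p']
h=cv2.cvtColor(p,cv2.COLOR_RGB2HSV)
b=(abs(h[...,0].astype(int)-112)<12)&(h[...,1]>130);b[:150]=0;b[260:]=0;b[:,:250]=0;b[:,390:]=0
y,x=np.nonzero(b);print('blue',x.min(),x.max(),y.min(),y.max())
tin=~b; sub=tin[172:236,280:360]
for r in range(184,240,6): 
    w=np.nonzero(~b[r,277:362])[0]+277; print(r,w.min() if len(w) else 0,w.max() if len(w) else 0)
f=lambda uv,z:onz('wrist',uv,z,T=T)
m=lambda u,z:(f(u[0],z)+f(u[1],z))/2
print('mid row190',m(((297.5,190),(343,190)),.030),'row225',m(((297.5,225),(343,225)),.030))
print('top end ridge',f((320,180.5),.052),'bottom end',f((320,238),.036))
q=[f(a,.004) for a in [(275.5,170),(364,170),(364,239),(275.5,239)]];print('rest',np.mean(q,0),q)
E
```

```text
blue 275 363 170 238
184 297 342
190 297 342
196 297 342
202 297 342
208 296 342
214 297 342
220 277 341
226 277 341
232 277 361
238 277 361
mid row190 [0.44597385 0.33822306 0.03      ] row225 [0.48790717 0.34679819 0.03      ]
top end ridge [0.43117463 0.33476049 0.052     ] bottom end [0.50195406 0.34931823 0.036     ]
rest [0.47131863 0.34296283 0.004     ] [array([0.4377733 , 0.28068828, 0.004     ]), array([0.41617977, 0.38714072, 0.004     ]), array([0.50420019, 0.40869774, 0.004     ]), array([0.52712126, 0.29532459, 0.004     ])]
```

```bash
python3 - <<'E'
import cv2
a=cv2.imread('pics/wrist1.png')[160:250,260:380];cv2.imwrite('pics/w1c.png',cv2.resize(a,None,fx=6,fy=6,interpolation=cv2.INTER_CUBIC))
E
```

```text
(no output)
```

View pics/w1c.png

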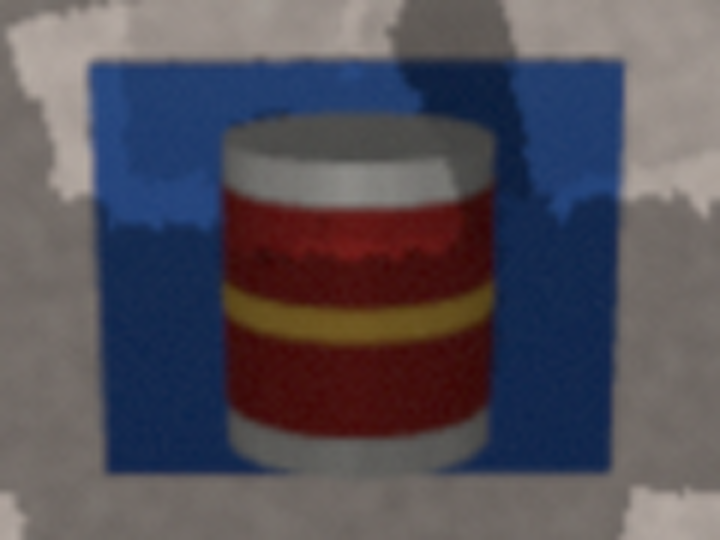

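```bash
python3 -c "
from h import *
go([.470,.343,.020],[np.pi,0,3.344])"
```

```text
r [ 0.15 -0.09 -0.21] t [-2.13  0.22 17.94] now [0.4499 0.3362 0.1994] [ 3.139e+00 -2.000e-03 -2.943e+00] t= 2.7 F [-0.4 -0.2  0.1] g 0.0901
```

>>> arm_command([
  {"rx": 0, "ry": 0, "rz": 0, "tx": -1, "ty": 0.1, "tz": 3, "gripper": 9},
  {"rx": 0, "ry": 0, "rz": 0, "tx": -2.1, "ty": 0.2, "tz": 7, "gripper": 9},
  {"rx": 0, "ry": 0, "rz": 0, "tx": -2.1, "ty": 0.2, "tz": 11, "gripper": 9},
  {"rx": 0, "ry": 0, "rz": 0, "tx": -2.1, "ty": 0.2, "tz": 14, "gripper": 9},
  {"rx": 0, "ry": 0, "rz": 0, "tx": -2.1, "ty": 0.2, "tz": 16, "gripper": 9},
  {"rx": 0, "ry": 0, "rz": 0, "tx": -2.1, "ty": 0.2, "tz": 17.5, "gripper": 9},
  {"rx": 0, "ry": 0, "rz": 0, "tx": -2.1, "ty": 0.2, "tz": 17.9, "gripper": 9},
  {"rx": 0, "ry": 0, "rz": 0, "tx": -2.1, "ty": 0.2, "tz": 17.9, "gripper": 9},
])

```text
time: 3.5
eef_pos: [0.4704, 0.3424, 0.0209]
ee_rot: [3.139, -0.001, -2.944]
ft_force: [-0.3, 1.6, -0.5]
grip_width: 0.0896
```

```bash
python3 - <<'E'
from h import *
go([.470,.343,.020],[np.pi,0,3.344])
p,d=imaging.capture('wrist');cv2.imwrite('pics/wrist2.png',p[:,:,::-1])
E
```

```text
r [ 0.15 -0.06 -0.28] t [0.02 0.06 0.09] now [0.4704 0.3424 0.0209] [ 3.139e+00 -1.000e-03 -2.944e+00] t= 3.5 F [-0.3  1.6 -0.5] g 0.0896
```

View pics/wrist2.png

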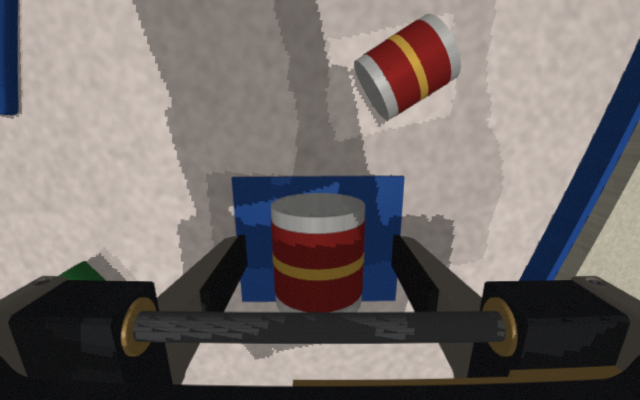

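The tin is centred between the pads (x≈318) and the band is close to the pad plane, so I'll close on it.

>>> arm_command([
  {"rx": 0, "ry": 0, "rz": 0, "tx": -0.2, "ty": 0, "tz": 0, "gripper": 9},
  {"rx": 0, "ry": 0, "rz": 0, "tx": -0.2, "ty": 0, "tz": 0, "gripper": 6},
  {"rx": 0, "ry": 0, "rz": 0, "tx": -0.2, "ty": 0, "tz": 0, "gripper": 4.8},
  {"rx": 0, "ry": 0, "rz": 0, "tx": -0.2, "ty": 0, "tz": 0, "gripper": 4.5},
  {"rx": 0, "ry": 0, "rz": 0, "tx": -0.2, "ty": 0, "tz": 0, "gripper": 4.5},
  {"rx": 0, "ry": 0, "rz": 0, "tx": -0.2, "ty": 0, "tz": 0, "gripper": 4.5},
  {"rx": 0, "ry": 0, "rz": 0, "tx": -0.2, "ty": 0, "tz": 0, "gripper": 4.5},
  {"rx": 0, "ry": 0, "rz": 0, "tx": -0.2, "ty": 0, "tz": 0, "gripper": 4.5},
])

```text
time: 4.35
eef_pos: [0.4727, 0.3432, 0.0215]
ee_rot: [3.139, 0.0, -2.944]
ft_force: [-0.4, -0.2, -0.5]
grip_width: 0.0514
```

>>> arm_command([
  {"rx": 0, "ry": 0, "rz": 0, "tx": 0, "ty": 0, "tz": -1, "gripper": 4.5},
  {"rx": 0, "ry": 0, "rz": 0, "tx": 0, "ty": 0, "tz": -4, "gripper": 4.5},
  {"rx": 0, "ry": 0, "rz": 0, "tx": 0, "ty": 0, "tz": -8, "gripper": 4.5},
  {"rx": 0, "ry": 0, "rz": 0, "tx": 0, "ty": 0, "tz": -12, "gripper": 4.5},
  {"rx": 0, "ry": 0, "rz": 0, "tx": 0, "ty": 0, "tz": -16, "gripper": 4.5},
  {"rx": 0, "ry": 0, "rz": 0, "tx": 0, "ty": 0, "tz": -20, "gripper": 4.5},
  {"rx": 0, "ry": 0, "rz": 0, "tx": 0, "ty": 0, "tz": -21, "gripper": 4.5},
])

```text
time: 5.05
eef_pos: [0.4751, 0.3437, 0.2379]
ee_rot: [3.136, 0.01, -2.944]
ft_force: [0.8, 0.5, -0.6]
grip_width: 0.0516
```

```bash
python3 - <<'E'
from h import *
t=b2w([-37,180,119]);print(t)
go([t[0],t[1],.22],[np.pi,0,2.978])
p,d=imaging.capture('wrist');cv2.imwrite('pics/wrist3.png',p[:,:,::-1])
E
```

```text
[0.6443955  0.06562605 0.119     ]
r [ 0.39  0.5  20.72] t [-11.11 -30.61   1.74] now [0.4751 0.3437 0.2379] [ 3.136  0.01  -2.944] t= 5.05 F [ 0.8  0.5 -0.6] g 0.0516
```

View pics/wrist3.png

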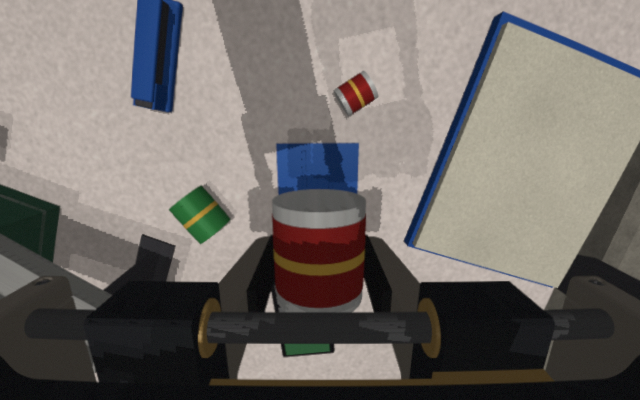

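>>> arm_command([
  {"rx": 0, "ry": 0, "rz": 1, "tx": -1, "ty": -2, "tz": 0, "gripper": 4.5},
  {"rx": 0, "ry": 0, "rz": 4, "tx": -2.2, "ty": -6, "tz": 0.2, "gripper": 4.5},
  {"rx": 0, "ry": 0, "rz": 7, "tx": -3.6, "ty": -10, "tz": 0.4, "gripper": 4.5},
  {"rx": 0, "ry": 0, "rz": 10, "tx": -5.1, "ty": -14, "tz": 0.6, "gripper": 4.5},
  {"rx": 0, "ry": 0, "rz": 13, "tx": -6.5, "ty": -18, "tz": 0.8, "gripper": 4.5},
  {"rx": 0, "ry": 0, "rz": 16, "tx": -8, "ty": -22, "tz": 1, "gripper": 4.5},
  {"rx": 0, "ry": 0, "rz": 19, "tx": -9.5, "ty": -26, "tz": 1.2, "gripper": 4.5},
  {"rx": 0.2, "ry": 0.3, "rz": 20.7, "tx": -10.5, "ty": -28.5, "tz": 1.5, "gripper": 4.5},
  {"rx": 0.3, "ry": 0.4, "rz": 20.7, "tx": -11.2, "ty": -30.5, "tz": 1.7, "gripper": 4.5},
  {"rx": 0.3, "ry": 0.4, "rz": 20.7, "tx": -11.2, "ty": -30.5, "tz": 1.7, "gripper": 4.5},
])

```text
time: 6.1
eef_pos: [0.6446, 0.0645, 0.2167]
ee_rot: [3.141, -0.003, 2.976]
ft_force: [-0.6, 0.3, -1.1]
grip_width: 0.0514
```

```bash
python3 - <<'E'
from h import *
t=b2w([-35,180,119])
go([t[0],t[1],.1386],[np.pi,0,2.978])
s=arm.observe();np.savez('pics/w4s.npz',p=s['eef_pos'],r=s['ee_rot'])
for n in ('wrist','scene'):
  p,d=imaging.capture(n);cv2.imwrite(f'pics/{n}4.png',p[:,:,::-1])
E
```

```text
r [ 0.01 -0.19 -0.09] t [-0.18  0.1   7.81] now [0.6446 0.0645 0.2167] [ 3.141e+00 -3.000e-03  2.976e+00] t= 6.1 F [-0.6  0.3 -1.1] g 0.0514
```

View pics/wrist4.png

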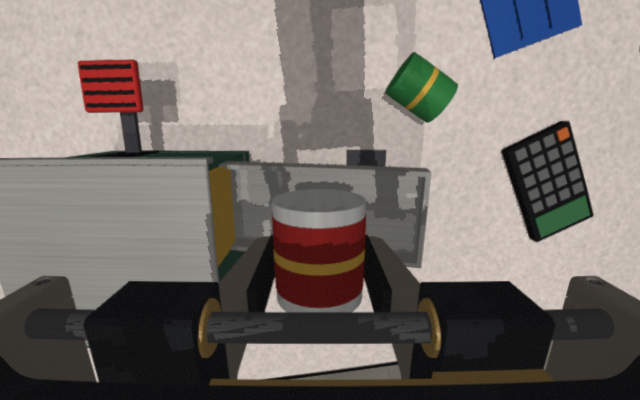

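View pics/scene4.png

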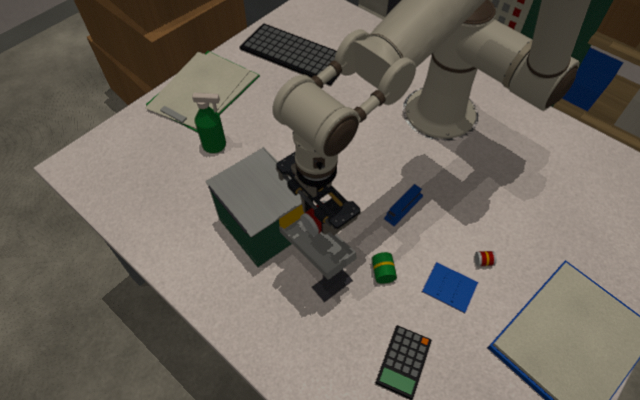

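The wrist view shows the tin held over the chute. The chute corners are at (430,169) and (420,266), the lid's front corner at (208,158) and the pedal at (110,86). I'll check the bin pose against these.

```bash
python3 - <<'E'
from h import *
np.set_printoptions(precision=1,suppress=True)
s=np.load('pics/w4s.npz');c=imaging.calibration('wrist')
T=np.eye(4);T[:3,:3]=R.from_euler('xyz',s['r']).as_matrix();T[:3,3]=s['p'];T=T@c['tool_from_camera']
w2b=lambda p:R.from_euler('z',-BY).apply(p-BIN)*1000
for n,uv,z in [('lid f+',(208,158),.166),('chute far front top',(430.5,169),.157),('chute far rear top',(420.5,267),.157),('front wall near lid, outer top',(228,165),.122),('pedal',(110.5,86),.075),('pedal lo',(110,86),.065)]:
    print(n,w2b(onz('wrist',uv,z,T=T)))
E
python3 - <<'E'
import cv2
a=cv2.imread('pics/wrist4.png')[140:290,190:450];cv2.imwrite('pics/w4c.png',cv2.resize(a,None,fx=3,fy=3,interpolation=cv2.INTER_CUBIC))
E
```

```text
lid f+ [-88.9  96.5 166. ]
chute far front top [-79.2 265.5 157. ]
chute far rear top [  4.6 265.2 157. ]
front wall near lid, outer top [-77.9  97.6 122. ]
pedal [-152.  -30.   75.]
pedal lo [-153.2  -37.2   65. ]
```

View pics/w4c.png

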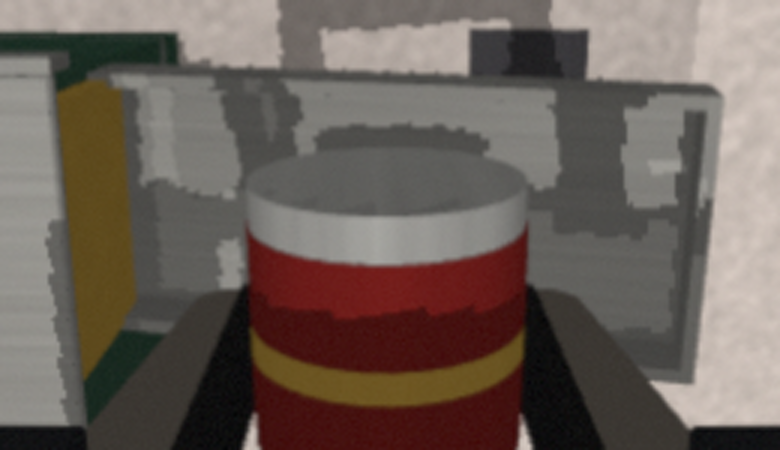

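>>> arm_command([
  {"rx": 0, "ry": 0, "rz": 0, "tx": -0.1, "ty": 0.1, "tz": 2, "gripper": 4.5},
  {"rx": 0, "ry": -0.2, "rz": 0, "tx": -0.2, "ty": 0.1, "tz": 4, "gripper": 4.5},
  {"rx": 0, "ry": -0.2, "rz": 0, "tx": -0.2, "ty": 0.1, "tz": 5.5, "gripper": 4.5},
  {"rx": 0, "ry": -0.2, "rz": 0, "tx": -0.2, "ty": 0.1, "tz": 6.5, "gripper": 4.5},
  {"rx": 0, "ry": -0.2, "rz": 0, "tx": -0.2, "ty": 0.1, "tz": 7, "gripper": 4.5},
  {"rx": 0, "ry": -0.2, "rz": 0, "tx": -0.2, "ty": 0.1, "tz": 7.3, "gripper": 4.5},
  {"rx": 0, "ry": -0.2, "rz": 0, "tx": -0.2, "ty": 0.1, "tz": 7.5, "gripper": 4.5},
  {"rx": 0, "ry": -0.2, "rz": 0, "tx": -0.2, "ty": 0.1, "tz": 7.5, "gripper": 4.5},
])

```text
time: 7.0
eef_pos: [0.6463, 0.0681, 0.1435]
ee_rot: [3.14, 0.002, 2.979]
ft_force: [0.1, 0.0, -0.5]
grip_width: 0.0515
```

```bash
python3 - <<'E'
from h import *
t=b2w([-35,180,119])
go([t[0],t[1],.1386],[np.pi,0,2.978])
p,d=imaging.capture('wrist');cv2.imwrite(f'pics/wrist5.png',p[:,:,::-1])
E
```

```text
r [0.09 0.12 0.05] t [-0.05 -0.27  0.49] now [0.6463 0.0681 0.1435] [3.140e+00 2.000e-03 2.979e+00] t= 7.0 F [ 0.1  0.  -0.5] g 0.0515
```

View pics/wrist5.png

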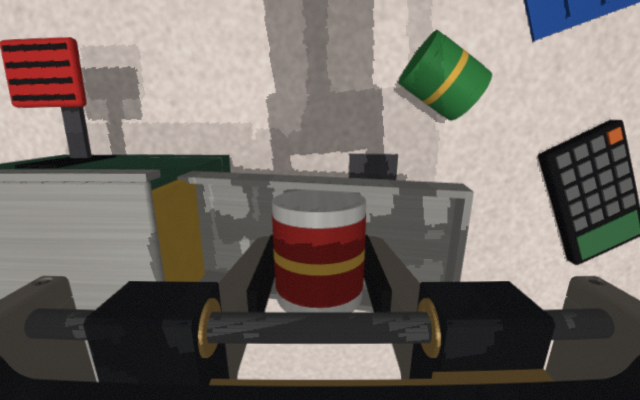

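The tin sits between the chute walls and touches nothing yet. I'll lower it the last few millimetres.

>>> arm_command([
  {"rx": 0, "ry": 0, "rz": 0, "tx": 0, "ty": -0.2, "tz": 0.2, "gripper": 4.5},
  {"rx": 0, "ry": 0, "rz": 0, "tx": 0, "ty": -0.2, "tz": 0.4, "gripper": 4.5},
  {"rx": 0, "ry": 0, "rz": 0, "tx": 0, "ty": -0.2, "tz": 0.5, "gripper": 4.5},
  {"rx": 0, "ry": 0, "rz": 0, "tx": 0, "ty": -0.2, "tz": 0.5, "gripper": 4.5},
])

```text
time: 7.45
eef_pos: [0.6459, 0.066, 0.1384]
ee_rot: [3.14, 0.002, 2.979]
ft_force: [0.8, -1.0, -0.9]
grip_width: 0.0511
```

>>> arm_command([
  {"rx": 0, "ry": 0, "rz": 0, "tx": 0, "ty": 0, "tz": 0.1, "gripper": 4.5},
  {"rx": 0, "ry": 0, "rz": 0, "tx": 0, "ty": 0, "tz": 0.2, "gripper": 4.5},
  {"rx": 0, "ry": 0, "rz": 0, "tx": 0, "ty": 0, "tz": 0.2, "gripper": 4.5},
])

```text
time: 7.75
eef_pos: [0.6461, 0.066, 0.1376]
ee_rot: [3.14, 0.002, 2.979]
ft_force: [-3.5, 0.5, 3.7]
grip_width: 0.0511
```

It's touching the floor (3.7 N), so I'll open gently.

>>> arm_command([
  {"rx": 0, "ry": 0, "rz": 0, "tx": 0, "ty": 0, "tz": 0, "gripper": 5.2},
  {"rx": 0, "ry": 0, "rz": 0, "tx": 0, "ty": 0, "tz": 0, "gripper": 5.4},
  {"rx": 0, "ry": 0, "rz": 0, "tx": 0, "ty": 0, "tz": 0, "gripper": 5.7},
  {"rx": 0, "ry": 0, "rz": 0, "tx": 0, "ty": 0, "tz": 0, "gripper": 6},
  {"rx": 0, "ry": 0, "rz": 0, "tx": 0, "ty": 0, "tz": -0.2, "gripper": 6.3},
  {"rx": 0, "ry": 0, "rz": 0, "tx": 0, "ty": 0, "tz": -0.4, "gripper": 6.6},
  {"rx": 0, "ry": 0, "rz": 0, "tx": 0, "ty": 0, "tz": -0.5, "gripper": 6.8},
])

```text
time: 8.45
eef_pos: [0.6463, 0.066, 0.143]
ee_rot: [3.14, 0.003, 2.979]
ft_force: [1.1, -0.1, 0.0]
grip_width: 0.0677
```

```bash
python3 - <<'E'
from h import *
go([.64,.066,.2])
p,d=imaging.capture('wrist');cv2.imwrite(f'pics/wrist6.png',p[:,:,::-1])
E
```

```text
r [0. 0. 0.] t [ 0.61 -0.09 -5.7 ] now [0.6463 0.066  0.143 ] [3.140e+00 3.000e-03 2.979e+00] t= 8.45 F [ 1.1 -0.1  0. ] g 0.0677
```

View pics/wrist6.png

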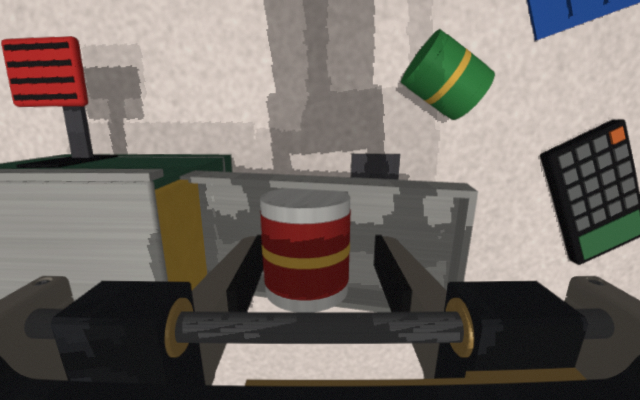

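The tin (305,250) lies square in the trough and leans on the downhill finger. I'll lift straight up so it can roll.

>>> arm_command([
  {"rx": 0, "ry": 0, "rz": 0, "tx": 0, "ty": 0, "tz": -0.4, "gripper": 7.2},
  {"rx": 0, "ry": 0, "rz": 0, "tx": 0, "ty": 0, "tz": -0.8, "gripper": 7.5},
  {"rx": 0, "ry": 0, "rz": 0, "tx": 0, "ty": 0, "tz": -1.2, "gripper": 7.8},
  {"rx": 0, "ry": 0, "rz": 0, "tx": 0, "ty": 0, "tz": -1.8, "gripper": 8},
  {"rx": 0, "ry": 0, "rz": 0, "tx": 0, "ty": 0, "tz": -2.6, "gripper": 8},
  {"rx": 0, "ry": 0, "rz": 0, "tx": 0, "ty": 0, "tz": -4, "gripper": 8},
  {"rx": 0, "ry": 0, "rz": 0, "tx": 0, "ty": 0, "tz": -6, "gripper": 8},
  {"rx": 0, "ry": 0, "rz": 0, "tx": 0, "ty": 0, "tz": -9, "gripper": 8},
  {"rx": 0, "ry": 0, "rz": 0, "tx": 0, "ty": 0, "tz": -11, "gripper": 8},
  {"rx": 0, "ry": 0, "rz": 0, "tx": 0, "ty": 0, "tz": -11, "gripper": 8},
])

```text
time: 9.5
eef_pos: [0.6481, 0.0657, 0.2585]
ee_rot: [3.139, 0.011, 2.979]
ft_force: [-0.0, 0.6, -0.8]
grip_width: 0.0801
```

```bash
python3 - <<'E'
from h import *
p,d=imaging.capture('wrist');cv2.imwrite(f'pics/wrist7.png',p[:,:,::-1])
t=b2w([-153,-30,75]);print(t)
go([t[0],t[1],.20],[np.pi,0,2.978])
E
```

```text
[ 0.49565468 -0.12260829  0.075     ]
r [0.11 0.43 0.05] t [ 11.94 -21.06   5.43] now [0.6471 0.0658 0.2556] [3.14  0.008 2.979] t= 9.55 F [-0.5 -0.2 -0.5] g 0.0801
```

View pics/wrist7.png

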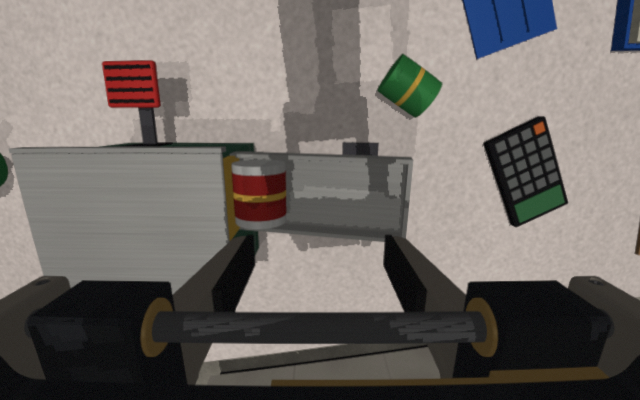

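The tin rests square against the yellow flap at (258,193). Next is the pedal, with the gripper closed.

>>> arm_command([
  {"rx": 0, "ry": 0, "rz": 0, "tx": 2, "ty": -1, "tz": 0, "gripper": 6},
  {"rx": 0, "ry": 0, "rz": 0, "tx": 5, "ty": -4, "tz": 0, "gripper": 4},
  {"rx": 0, "ry": 0, "rz": 0, "tx": 8, "ty": -7, "tz": 0, "gripper": 2},
  {"rx": 0, "ry": 0, "rz": 0, "tx": 10.5, "ty": -10.5, "tz": 0, "gripper": 0},
  {"rx": 0, "ry": 0, "rz": 0, "tx": 12, "ty": -14, "tz": 0, "gripper": 0},
  {"rx": 0, "ry": 0, "rz": 0, "tx": 12, "ty": -18, "tz": 1, "gripper": 0},
  {"rx": 0, "ry": 0.4, "rz": 0, "tx": 12, "ty": -21, "tz": 3, "gripper": 0},
  {"rx": 0, "ry": 0.4, "rz": 0, "tx": 12, "ty": -21, "tz": 5.4, "gripper": 0},
  {"rx": 0, "ry": 0.4, "rz": 0, "tx": 12, "ty": -21, "tz": 5.4, "gripper": 0},
])

```text
time: 10.45
eef_pos: [0.492, -0.1212, 0.1955]
ee_rot: [3.137, -0.008, 2.977]
ft_force: [-0.1, -0.1, -0.1]
grip_width: 0.0099
```

```bash
python3 - <<'E'
from h import *
s=arm.observe();c=imaging.calibration('wrist')
p,d=imaging.capture('wrist');cv2.imwrite(f'pics/wrist8.png',p[:,:,::-1])
t=b2w([-152,-30,75])
go([t[0],t[1],.095],[np.pi,0,2.978])
h=cv2.cvtColor(p,cv2.COLOR_RGB2HSV)
m=(((h[...,0]<8)|(h[...,0]>172))&(h[...,1]>140)&(h[...,2]>50)).astype(np.uint8)
m=cv2.morphologyEx(m,cv2.MORPH_CLOSE,np.ones((9,9)))
n,_,st,ce=cv2.connectedComponentsWithStats(m);print([(st[i],ce[i]) for i in range(1,n) if st[i,4]>200])
T=np.eye(4);T[:3,:3]=R.from_euler('xyz',s['ee_rot']).as_matrix();T[:3,3]=s['eef_pos'];T=T@c['tool_from_camera']
np.save('pics/T8.npy',T)
E
```

```text
r [ 0.22 -0.28  0.01] t [-0.41 -0.14 10.28] now [ 0.4933 -0.1212  0.1978] [ 3.138 -0.005  2.978] t= 10.5 F [0.9 0.5 0.5] g 0.0062
[(array([ 288,  184,   59,   48, 2724], dtype=int32), array([317.2551395 , 207.04919236])), (array([ 469,  341,   43,   38, 1284], dtype=int32), array([489.43691589, 358.92133956]))]
```

View pics/wrist8.png

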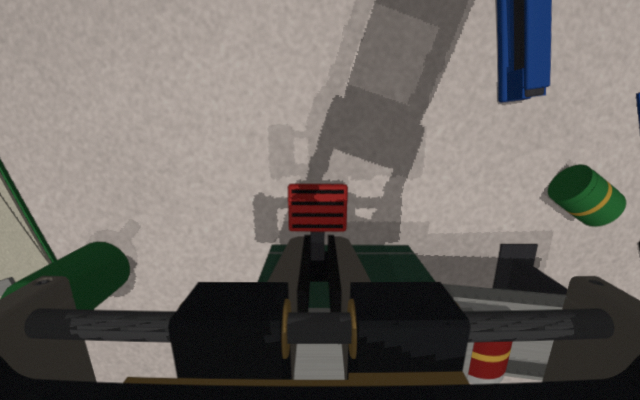

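The tread is in view at x 288–347, y 184–232, with its centre at (317.5,207.5).

```bash
python3 - <<'E'
from h import *
T=np.load('pics/T8.npy')
w2b=lambda p:R.from_euler('z',-BY).apply(p-BIN)*1000
for z in(.065,.075,.085):
  f=lambda uv:w2b(onz('wrist',uv,z,T=T))
  a,b,c,d=[f(x) for x in [(287.5,183.5),(347.5,183.5),(347.5,232),(287.5,232)]]
  print(z,np.mean([a,b,c,d],0).round(1),np.linalg.norm(a-b).round(1),np.linalg.norm(b-c).round(1))
p=b2w([-152,-30,75]);print(w2b(arm.observe()['eef_pos']))
E
```

```text
0.065 [-148.6  -30.4   65. ] 61.5 52.8
0.075 [-151.3  -30.4   75. ] 59.5 51.0
0.085 [-154.1  -30.4   85. ] 57.5 49.3
[-155.59358564  -28.99372914  197.77883901]
```

>>> arm_command([
  {"rx": 0, "ry": 0, "rz": 0, "tx": -0.2, "ty": -0.1, "tz": 2, "gripper": 0},
  {"rx": 0.2, "ry": -0.3, "rz": 0, "tx": -0.4, "ty": -0.1, "tz": 5, "gripper": 0},
  {"rx": 0.2, "ry": -0.3, "rz": 0, "tx": -0.4, "ty": -0.1, "tz": 8, "gripper": 0},
  {"rx": 0.2, "ry": -0.3, "rz": 0, "tx": -0.4, "ty": -0.1, "tz": 9.5, "gripper": 0},
  {"rx": 0.2, "ry": -0.3, "rz": 0, "tx": -0.4, "ty": -0.1, "tz": 10.2, "gripper": 0},
  {"rx": 0.2, "ry": -0.3, "rz": 0, "tx": -0.4, "ty": -0.1, "tz": 10.2, "gripper": 0},
])

```text
time: 11.1
eef_pos: [0.4966, -0.1217, 0.0958]
ee_rot: [3.141, -0.0, 2.979]
ft_force: [0.2, 1.0, 0.4]
grip_width: 0.0006
```

```bash
python3 - <<'E'
from h import *
t=b2w([-152,-30,75])
go([t[0],t[1],.085],[np.pi,0,2.978])
E
```

```text
r [ 0.04 -0.02  0.07] t [-0.02 -0.1   1.08] now [ 0.4966 -0.1217  0.0958] [ 3.141 -0.     2.979] t= 11.1 F [0.2 1.  0.4] g 0.0006
```

>>> arm_command([
  {"rx": 0, "ry": 0, "rz": 0, "tx": 0, "ty": -0.1, "tz": 0.3, "gripper": 0},
  {"rx": 0, "ry": 0, "rz": 0, "tx": 0, "ty": -0.1, "tz": 0.6, "gripper": 0},
  {"rx": 0, "ry": 0, "rz": 0, "tx": 0, "ty": -0.1, "tz": 0.9, "gripper": 0},
  {"rx": 0, "ry": 0, "rz": 0, "tx": 0, "ty": -0.1, "tz": 1.1, "gripper": 0},
  {"rx": 0, "ry": 0, "rz": 0, "tx": 0, "ty": -0.1, "tz": 1.1, "gripper": 0},
])

```text
time: 11.6
eef_pos: [0.4963, -0.1227, 0.0846]
ee_rot: [3.141, -0.001, 2.979]
ft_force: [-0.3, 1.4, -1.0]
grip_width: 0.0008
```

>>> arm_command([
  {"rx": 0, "ry": 0, "rz": 0, "tx": 0, "ty": 0, "tz": 0.15, "gripper": 0},
  {"rx": 0, "ry": 0, "rz": 0, "tx": 0, "ty": 0, "tz": 0.3, "gripper": 0},
])

```text
time: 11.8
eef_pos: [0.4964, -0.1227, 0.0816]
ee_rot: [3.141, -0.001, 2.979]
ft_force: [0.6, 0.0, -0.0]
grip_width: 0.0002
```

>>> arm_command([
  {"rx": 0, "ry": 0, "rz": 0, "tx": 0, "ty": 0, "tz": 0.15, "gripper": 0},
  {"rx": 0, "ry": 0, "rz": 0, "tx": 0, "ty": 0, "tz": 0.3, "gripper": 0},
])

```text
time: 12.0
eef_pos: [0.4963, -0.1227, 0.0784]
ee_rot: [3.141, -0.001, 2.979]
ft_force: [0.1, 0.4, 0.9]
grip_width: 0.0005
```

>>> arm_command([
  {"rx": 0, "ry": 0, "rz": 0, "tx": 0, "ty": 0, "tz": 0.15, "gripper": 0},
  {"rx": 0, "ry": 0, "rz": 0, "tx": 0, "ty": 0, "tz": 0.3, "gripper": 0},
])

```text
time: 12.2
eef_pos: [0.4964, -0.1228, 0.0763]
ee_rot: [3.141, -0.001, 2.979]
ft_force: [-4.0, 0.9, 10.2]
grip_width: 0.0005
```

Contact at z≈0.077 (10 N). Now I'll press smoothly, moving slightly toward the hinge to follow the arc.

>>> arm_command([
  {"rx": 0, "ry": 0, "rz": 0, "tx": 0, "ty": 0, "tz": 0.1, "gripper": 0},
  {"rx": 0, "ry": 0, "rz": 0, "tx": 0, "ty": 0, "tz": 0.2, "gripper": 0},
  {"rx": 0, "ry": 0, "rz": 0, "tx": 0, "ty": 0, "tz": 0.3, "gripper": 0},
  {"rx": 0, "ry": 0, "rz": 0, "tx": 0, "ty": 0, "tz": 0.4, "gripper": 0},
  {"rx": 0, "ry": 0, "rz": 0, "tx": 0, "ty": 0, "tz": 0.5, "gripper": 0},
])

```text
time: 12.7
eef_pos: [0.4963, -0.1228, 0.0725]
ee_rot: [3.141, -0.002, 2.98]
ft_force: [-5.2, 2.0, 11.1]
grip_width: 0.0004
```

>>> arm_command([
  {"rx": 0, "ry": 0, "rz": 0, "tx": -0.02, "ty": 0, "tz": 0.1, "gripper": 0},
  {"rx": 0, "ry": 0, "rz": 0, "tx": -0.04, "ty": 0, "tz": 0.2, "gripper": 0},
  {"rx": 0, "ry": 0, "rz": 0, "tx": -0.06, "ty": 0, "tz": 0.3, "gripper": 0},
  {"rx": 0, "ry": 0, "rz": 0, "tx": -0.08, "ty": 0, "tz": 0.4, "gripper": 0},
  {"rx": 0, "ry": 0, "rz": 0, "tx": -0.1, "ty": 0, "tz": 0.5, "gripper": 0},
])

```text
time: 13.2
eef_pos: [0.4964, -0.1228, 0.0683]
ee_rot: [3.141, -0.005, 2.98]
ft_force: [-6.6, 1.6, 10.2]
grip_width: 0.0005
```

```bash
python3 - <<'E'
from h import *
p,d=imaging.capture('scene');cv2.imwrite(f'pics/scene9.png',p[:,:,::-1])
go([.496,-.1228,.05],[np.pi,0,2.978])
E
```

```text
r [ 0.04 -0.26  0.12] t [ 0.03 -0.01  1.81] now [ 0.4964 -0.1228  0.0681] [ 3.141 -0.005  2.98 ] t= 13.25 F [-6.6  0.5 10.6] g -0.0
```

View pics/scene9.png

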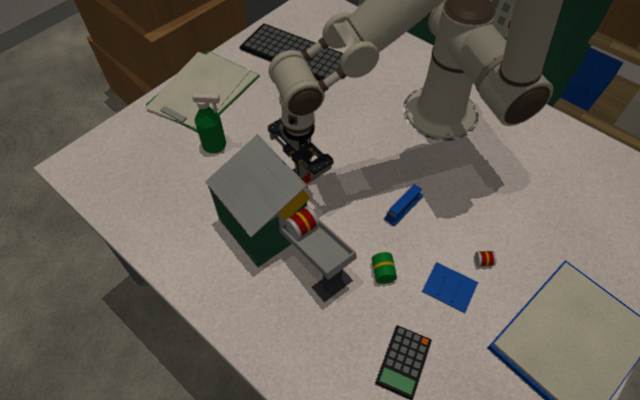

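The lid is rising and the tin is waiting at the flap (301,220). I'll keep pressing.

>>> arm_command([
  {"rx": 0, "ry": 0, "rz": 0, "tx": 0, "ty": 0, "tz": 0.1, "gripper": 0},
  {"rx": 0, "ry": 0, "rz": 0, "tx": 0.02, "ty": 0, "tz": 0.2, "gripper": 0},
  {"rx": 0, "ry": 0, "rz": 0, "tx": 0.04, "ty": 0, "tz": 0.3, "gripper": 0},
  {"rx": 0, "ry": 0, "rz": 0, "tx": 0.05, "ty": 0, "tz": 0.4, "gripper": 0},
  {"rx": 0, "ry": 0, "rz": 0, "tx": 0.05, "ty": 0, "tz": 0.5, "gripper": 0},
  {"rx": 0, "ry": 0, "rz": 0, "tx": 0.05, "ty": 0, "tz": 0.6, "gripper": 0},
  {"rx": 0, "ry": 0, "rz": 0, "tx": 0.05, "ty": 0, "tz": 0.7, "gripper": 0},
  {"rx": 0, "ry": 0, "rz": 0, "tx": 0.05, "ty": 0, "tz": 0.8, "gripper": 0},
])

```text
time: 14.05
eef_pos: [0.4966, -0.1229, 0.0616]
ee_rot: [3.141, -0.003, 2.98]
ft_force: [-2.8, 1.9, 10.8]
grip_width: 0.0006
```

>>> arm_command([
  {"rx": 0, "ry": 0, "rz": 0, "tx": 0, "ty": 0, "tz": 0.1, "gripper": 0},
  {"rx": 0, "ry": 0, "rz": 0, "tx": 0, "ty": 0, "tz": 0.2, "gripper": 0},
  {"rx": 0, "ry": 0, "rz": 0, "tx": 0, "ty": 0, "tz": 0.3, "gripper": 0},
  {"rx": 0, "ry": 0, "rz": 0, "tx": 0, "ty": 0, "tz": 0.4, "gripper": 0},
  {"rx": 0, "ry": 0, "rz": 0, "tx": 0, "ty": 0, "tz": 0.5, "gripper": 0},
])

```text
time: 14.55
eef_pos: [0.497, -0.1229, 0.0579]
ee_rot: [3.141, -0.003, 2.98]
ft_force: [-3.1, 3.3, 10.2]
grip_width: 0.0004
```

```bash
python3 - <<'E'
from h import *
p,d=imaging.capture('scene');cv2.imwrite(f'pics/scene10.png',p[:,:,::-1])
go([.496,-.1228,.05],[np.pi,0,2.978])
E
```

```text
r [ 0.02 -0.16  0.13] t [ 0.1  -0.    0.77] now [ 0.497  -0.1229  0.0577] [ 3.141e+00 -3.000e-03  2.980e+00] t= 14.6 F [-3.9  1.1 10. ] g 0.0004
```

View pics/scene10.png

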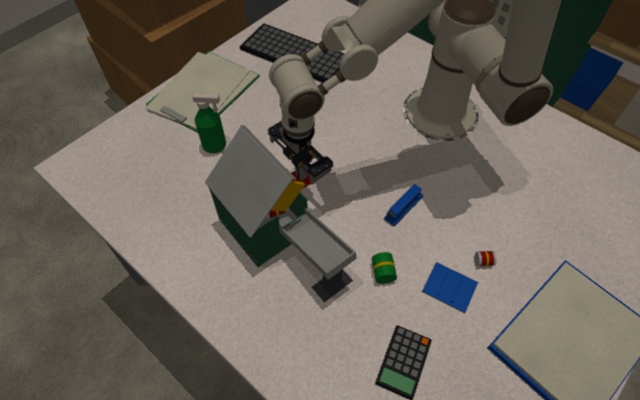

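The tin has left the chute and is going under the flap at (275,213). The pedal still has to reach its stop.

>>> arm_command([
  {"rx": 0, "ry": 0, "rz": 0, "tx": 0, "ty": 0, "tz": 0.1, "gripper": 0},
  {"rx": 0, "ry": 0, "rz": 0, "tx": 0, "ty": 0, "tz": 0.2, "gripper": 0},
  {"rx": 0, "ry": 0, "rz": 0, "tx": 0, "ty": 0, "tz": 0.3, "gripper": 0},
  {"rx": 0, "ry": 0, "rz": 0, "tx": 0, "ty": 0, "tz": 0.4, "gripper": 0},
  {"rx": 0, "ry": 0, "rz": 0, "tx": 0, "ty": 0, "tz": 0.5, "gripper": 0},
])

```text
time: 15.1
eef_pos: [0.4975, -0.123, 0.0541]
ee_rot: [3.141, -0.002, 2.981]
ft_force: [-3.1, 2.8, 10.3]
grip_width: 0.0006
```

>>> arm_command([
  {"rx": 0, "ry": 0, "rz": 0, "tx": 0, "ty": 0, "tz": 0.1, "gripper": 0},
  {"rx": 0, "ry": 0, "rz": 0, "tx": 0, "ty": 0, "tz": 0.2, "gripper": 0},
  {"rx": 0, "ry": 0, "rz": 0, "tx": 0, "ty": 0, "tz": 0.3, "gripper": 0},
])

```text
time: 15.4
eef_pos: [0.4977, -0.1231, 0.0522]
ee_rot: [3.141, -0.002, 2.981]
ft_force: [-3.6, 1.5, 9.9]
grip_width: 0.0006
```

>>> arm_command([
  {"rx": 0, "ry": 0, "rz": 0, "tx": 0, "ty": 0, "tz": 0.1, "gripper": 0},
  {"rx": 0, "ry": 0, "rz": 0, "tx": 0, "ty": 0, "tz": 0.2, "gripper": 0},
])

```text
time: 15.6
eef_pos: [0.4979, -0.1231, 0.0514]
ee_rot: [3.141, -0.003, 2.981]
ft_force: [-4.0, 1.2, 9.3]
grip_width: 0.0005
```

>>> arm_command([
  {"rx": 0, "ry": 0, "rz": 0, "tx": 0, "ty": 0, "tz": 0.15, "gripper": 0},
  {"rx": 0, "ry": 0, "rz": 0, "tx": 0, "ty": 0, "tz": 0.25, "gripper": 0},
  {"rx": 0, "ry": 0, "rz": 0, "tx": 0, "ty": 0, "tz": 0.35, "gripper": 0},
])

```text
time: 15.9
eef_pos: [0.4983, -0.1232, 0.0492]
ee_rot: [3.141, -0.002, 2.981]
ft_force: [-3.4, 1.0, 10.0]
grip_width: 0.0006
```

>>> arm_command([
  {"rx": 0, "ry": 0, "rz": 0, "tx": 0, "ty": 0, "tz": 0.15, "gripper": 0},
  {"rx": 0, "ry": 0, "rz": 0, "tx": 0, "ty": 0, "tz": 0.25, "gripper": 0},
])

```text
time: 16.1
eef_pos: [0.4985, -0.1232, 0.0478]
ee_rot: [3.142, -0.002, 2.981]
ft_force: [-3.6, 1.5, 9.6]
grip_width: 0.0007
```

>>> arm_command([
  {"rx": 0, "ry": 0, "rz": 0, "tx": 0, "ty": 0, "tz": 0.15, "gripper": 0},
  {"rx": 0, "ry": 0, "rz": 0, "tx": 0, "ty": 0, "tz": 0.2, "gripper": 0},
])

```text
time: 16.3
eef_pos: [0.4987, -0.1233, 0.0469]
ee_rot: [3.142, -0.002, 2.982]
ft_force: [-4.1, 1.4, 9.0]
grip_width: 0.0005
```

>>> arm_command([
  {"rx": 0, "ry": 0, "rz": 0, "tx": 0, "ty": 0, "tz": 0.15, "gripper": 0},
  {"rx": 0, "ry": 0, "rz": 0, "tx": 0, "ty": 0, "tz": 0.2, "gripper": 0},
])

```text
time: 16.5
eef_pos: [0.4989, -0.1233, 0.0465]
ee_rot: [3.142, -0.003, 2.982]
ft_force: [-7.1, 2.0, 16.6]
grip_width: 0.0002
```

>>> arm_command([
  {"rx": 0, "ry": 0, "rz": 0, "tx": 0, "ty": 0, "tz": 0.15, "gripper": 0},
  {"rx": 0, "ry": 0, "rz": 0, "tx": 0, "ty": 0, "tz": 0.2, "gripper": 0},
])

```text
time: 16.7
eef_pos: [0.4989, -0.1233, 0.0464]
ee_rot: [-3.142, -0.004, 2.982]
ft_force: [-7.9, 3.2, 19.1]
grip_width: 0.0004
```

```bash
python3 - <<'E'
from h import *
go([.496,-.1228,.045],[np.pi,0,2.978])
E
```

```text
r [-0.   -0.22  0.26] t [0.3  0.01 0.14] now [ 0.4989 -0.1233  0.0464] [-3.142 -0.004  2.982] t= 16.7 F [-7.9  3.2 19.1] g 0.0004
```

At the stop: the force rose from 9 to about 19 N with no further travel. I'll hold with slightly less push and look.

>>> arm_command([
  {"rx": 0, "ry": 0, "rz": 0, "tx": 0, "ty": 0, "tz": 0.18, "gripper": 0},
  {"rx": 0, "ry": 0, "rz": 0, "tx": 0, "ty": 0, "tz": 0.18, "gripper": 0},
  {"rx": 0, "ry": 0, "rz": 0, "tx": 0, "ty": 0, "tz": 0.18, "gripper": 0},
  {"rx": 0, "ry": 0, "rz": 0, "tx": 0, "ty": 0, "tz": 0.18, "gripper": 0},
  {"rx": 0, "ry": 0, "rz": 0, "tx": 0, "ty": 0, "tz": 0.18, "gripper": 0},
  {"rx": 0, "ry": 0, "rz": 0, "tx": 0, "ty": 0, "tz": 0.18, "gripper": 0},
])

```text
time: 17.3
eef_pos: [0.4989, -0.1233, 0.0465]
ee_rot: [-3.142, -0.005, 2.983]
ft_force: [-7.0, 3.4, 16.2]
grip_width: 0.0004
```

```bash
python3 - <<'E'
from h import *
for n in('scene','top'):
  p,d=imaging.capture(n);cv2.imwrite(f'pics/{n}11.png',p[:,:,::-1])
go([.496,-.1228,.045],[np.pi,0,2.978])
s=cv2.imread('pics/scene11.png')[110:310,190:370];cv2.imwrite('pics/s11c.png',cv2.resize(s,None,fx=3,fy=3,interpolation=cv2.INTER_CUBIC))
s=cv2.imread('pics/top11.png')[100:240,250:420];cv2.imwrite('pics/t11c.png',cv2.convertScaleAbs(cv2.resize(s,None,fx=4,fy=4,interpolation=cv2.INTER_CUBIC),alpha=1.8))
E
```

```text
r [-0.   -0.28  0.28] t [0.3  0.01 0.15] now [ 0.4989 -0.1233  0.0465] [-3.142 -0.005  2.983] t= 17.4 F [-7.3  3.2 16.5] g 0.0005
```

View pics/s11c.png

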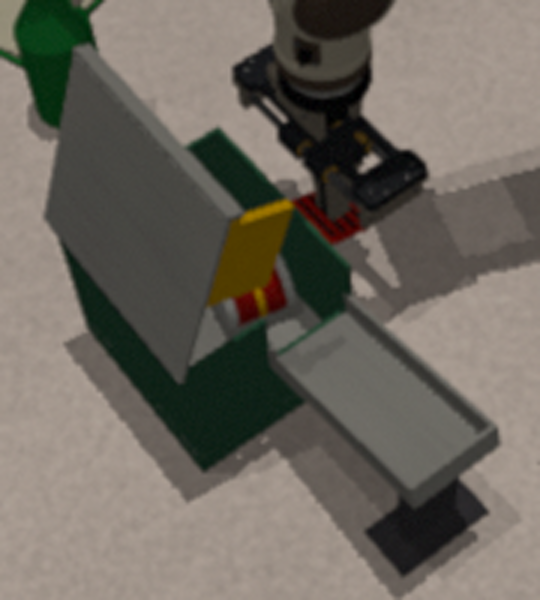

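View pics/t11c.png

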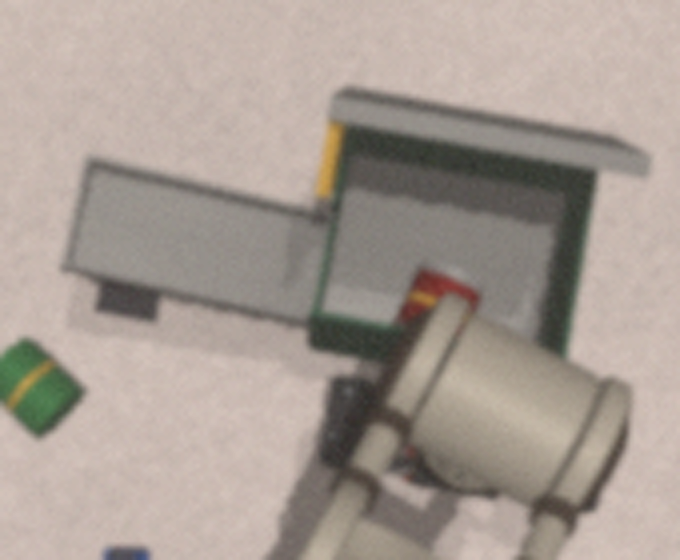

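The tin is in the bin: red at top-crop (440,295), and seen inside the mouth in the scene view. The lid is fully open. I'll ease the pedal up slowly at about 7 mm/s.

>>> arm_command([
  {"rx": 0, "ry": 0, "rz": 0, "tx": 0, "ty": 0, "tz": 0.12, "gripper": 0},
  {"rx": 0, "ry": 0, "rz": 0, "tx": 0, "ty": 0, "tz": 0.06, "gripper": 0},
  {"rx": 0, "ry": 0, "rz": 0, "tx": 0, "ty": 0, "tz": 0, "gripper": 0},
  {"rx": 0, "ry": 0, "rz": 0, "tx": 0, "ty": 0, "tz": -0.06, "gripper": 0},
  {"rx": 0, "ry": 0, "rz": 0, "tx": 0, "ty": 0, "tz": -0.12, "gripper": 0},
  {"rx": 0, "ry": 0, "rz": 0, "tx": 0, "ty": 0, "tz": -0.19, "gripper": 0},
  {"rx": 0, "ry": 0, "rz": 0, "tx": 0, "ty": 0, "tz": -0.26, "gripper": 0},
  {"rx": 0, "ry": 0, "rz": 0, "tx": 0, "ty": 0, "tz": -0.33, "gripper": 0},
  {"rx": 0, "ry": 0, "rz": 0, "tx": 0, "ty": 0, "tz": -0.4, "gripper": 0},
  {"rx": 0, "ry": 0, "rz": 0, "tx": 0, "ty": 0, "tz": -0.47, "gripper": 0},
])

```text
time: 18.4
eef_pos: [0.498, -0.1231, 0.0518]
ee_rot: [3.142, -0.008, 2.983]
ft_force: [-5.4, 2.5, 8.8]
grip_width: 0.0002
```

>>> arm_command([
  {"rx": 0, "ry": 0, "rz": 0, "tx": 0, "ty": 0, "tz": 0, "gripper": 0},
  {"rx": 0, "ry": 0, "rz": 0, "tx": 0.02, "ty": 0, "tz": -0.07, "gripper": 0},
  {"rx": 0, "ry": 0, "rz": 0, "tx": 0.03, "ty": 0, "tz": -0.14, "gripper": 0},
  {"rx": 0, "ry": 0, "rz": 0, "tx": 0.05, "ty": 0, "tz": -0.21, "gripper": 0},
  {"rx": 0, "ry": 0, "rz": 0, "tx": 0.06, "ty": 0, "tz": -0.28, "gripper": 0},
  {"rx": 0, "ry": 0, "rz": 0, "tx": 0.08, "ty": 0, "tz": -0.35, "gripper": 0},
  {"rx": 0, "ry": 0, "rz": 0, "tx": 0.09, "ty": 0, "tz": -0.42, "gripper": 0},
  {"rx": 0, "ry": 0, "rz": 0, "tx": 0.1, "ty": 0, "tz": -0.49, "gripper": 0},
  {"rx": 0, "ry": 0, "rz": 0, "tx": 0.1, "ty": 0, "tz": -0.56, "gripper": 0},
  {"rx": 0, "ry": 0, "rz": 0, "tx": 0.1, "ty": 0, "tz": -0.63, "gripper": 0},
])

```text
time: 19.4
eef_pos: [0.497, -0.1229, 0.0593]
ee_rot: [3.142, -0.009, 2.984]
ft_force: [-4.8, 1.6, 9.1]
grip_width: 0.0007
```

>>> arm_command([
  {"rx": 0, "ry": 0, "rz": 0, "tx": 0, "ty": 0, "tz": 0, "gripper": 0},
  {"rx": 0, "ry": 0, "rz": 0, "tx": 0, "ty": 0, "tz": -0.07, "gripper": 0},
  {"rx": 0, "ry": 0, "rz": 0, "tx": 0, "ty": 0, "tz": -0.14, "gripper": 0},
  {"rx": 0, "ry": 0, "rz": 0, "tx": 0.02, "ty": 0, "tz": -0.21, "gripper": 0},
  {"rx": 0, "ry": 0, "rz": 0, "tx": 0.04, "ty": 0, "tz": -0.28, "gripper": 0},
  {"rx": 0, "ry": 0, "rz": 0, "tx": 0.05, "ty": 0, "tz": -0.35, "gripper": 0},
  {"rx": 0, "ry": 0, "rz": 0, "tx": 0.05, "ty": 0, "tz": -0.42, "gripper": 0},
  {"rx": 0, "ry": 0, "rz": 0, "tx": 0.05, "ty": 0, "tz": -0.49, "gripper": 0},
  {"rx": 0, "ry": 0, "rz": 0, "tx": 0.05, "ty": 0, "tz": -0.56, "gripper": 0},
  {"rx": 0, "ry": 0, "rz": 0, "tx": 0.05, "ty": 0, "tz": -0.63, "gripper": 0},
])

```text
time: 20.4
eef_pos: [0.4965, -0.1229, 0.0668]
ee_rot: [3.142, -0.009, 2.984]
ft_force: [-5.2, 2.1, 10.2]
grip_width: -0.0001
```

```bash
python3 - <<'E'
from h import *
go([.496,-.1228,.077],[np.pi,0,2.978])
E
```

```text
r [-0.   -0.53  0.34] t [ 0.06 -0.   -1.02] now [ 0.4965 -0.1229  0.0668] [ 3.142 -0.009  2.984] t= 20.4 F [-5.2  2.1 10.2] g -0.0001
```

>>> arm_command([
  {"rx": 0, "ry": 0, "rz": 0, "tx": 0, "ty": 0, "tz": 0, "gripper": 0},
  {"rx": 0, "ry": 0, "rz": 0, "tx": 0, "ty": 0, "tz": -0.06, "gripper": 0},
  {"rx": 0, "ry": 0, "rz": 0, "tx": 0, "ty": 0, "tz": -0.12, "gripper": 0},
  {"rx": 0, "ry": 0, "rz": 0, "tx": 0, "ty": 0, "tz": -0.18, "gripper": 0},
  {"rx": 0, "ry": 0, "rz": 0, "tx": 0, "ty": 0, "tz": -0.24, "gripper": 0},
  {"rx": 0, "ry": 0, "rz": 0, "tx": 0, "ty": 0, "tz": -0.3, "gripper": 0},
  {"rx": 0, "ry": 0, "rz": 0, "tx": 0, "ty": 0, "tz": -0.36, "gripper": 0},
  {"rx": 0, "ry": 0, "rz": 0, "tx": 0, "ty": 0, "tz": -0.42, "gripper": 0},
  {"rx": 0, "ry": 0, "rz": 0, "tx": 0, "ty": 0, "tz": -0.48, "gripper": 0},
  {"rx": 0, "ry": 0, "rz": 0, "tx": 0, "ty": 0, "tz": -0.54, "gripper": 0},
])

```text
time: 21.4
eef_pos: [0.4965, -0.1229, 0.0734]
ee_rot: [-3.142, -0.01, 2.984]
ft_force: [-5.1, 2.1, 9.3]
grip_width: 0.0001
```

>>> arm_command([
  {"rx": 0, "ry": 0, "rz": 0, "tx": 0, "ty": 0, "tz": 0, "gripper": 0},
  {"rx": 0, "ry": 0, "rz": 0, "tx": 0, "ty": 0, "tz": -0.05, "gripper": 0},
  {"rx": 0, "ry": 0, "rz": 0, "tx": 0, "ty": 0, "tz": -0.1, "gripper": 0},
  {"rx": 0, "ry": 0, "rz": 0, "tx": 0, "ty": 0, "tz": -0.15, "gripper": 0},
  {"rx": 0, "ry": 0, "rz": 0, "tx": 0, "ty": 0, "tz": -0.2, "gripper": 0},
  {"rx": 0, "ry": 0, "rz": 0, "tx": 0, "ty": 0, "tz": -0.25, "gripper": 0},
  {"rx": 0, "ry": 0, "rz": 0, "tx": 0, "ty": 0, "tz": -0.3, "gripper": 0},
  {"rx": 0, "ry": 0, "rz": 0, "tx": 0, "ty": 0, "tz": -0.35, "gripper": 0},
  {"rx": 0, "ry": 0, "rz": 0, "tx": 0, "ty": 0, "tz": -0.4, "gripper": 0},
  {"rx": 0, "ry": 0, "rz": 0, "tx": 0, "ty": 0, "tz": -0.45, "gripper": 0},
])

```text
time: 22.4
eef_pos: [0.4965, -0.1228, 0.0777]
ee_rot: [-3.142, -0.01, 2.984]
ft_force: [0.1, 0.0, 0.1]
grip_width: 0.0005
```

>>> arm_command([
  {"rx": 0, "ry": 0, "rz": 0, "tx": 0, "ty": 0, "tz": 0, "gripper": 0},
  {"rx": 0, "ry": 0, "rz": 0, "tx": 0, "ty": 0, "tz": -0.04, "gripper": 0},
  {"rx": 0, "ry": 0, "rz": 0, "tx": 0, "ty": 0, "tz": -0.08, "gripper": 0},
  {"rx": 0, "ry": 0, "rz": 0, "tx": 0, "ty": 0, "tz": -0.12, "gripper": 0},
  {"rx": 0, "ry": 0, "rz": 0, "tx": 0, "ty": 0, "tz": -0.16, "gripper": 0},
  {"rx": 0, "ry": 0, "rz": 0, "tx": 0, "ty": 0, "tz": -0.2, "gripper": 0},
  {"rx": 0, "ry": 0, "rz": 0, "tx": 0, "ty": 0, "tz": -0.25, "gripper": 0},
  {"rx": 0, "ry": 0, "rz": 0, "tx": 0, "ty": 0, "tz": -0.3, "gripper": 0},
])

```text
time: 23.2
eef_pos: [0.4966, -0.1229, 0.0808]
ee_rot: [-3.142, -0.01, 2.984]
ft_force: [-0.1, 0.2, -0.7]
grip_width: 0.0003
```

Contact ended smoothly at the rest height. I'll move up and away toward the robot.

>>> arm_command([
  {"rx": 0, "ry": 0, "rz": 0, "tx": 0.2, "ty": 0, "tz": -1.5, "gripper": 0},
  {"rx": 0, "ry": 0, "rz": 0, "tx": 1, "ty": 0, "tz": -4, "gripper": 0},
  {"rx": 0, "ry": 0, "rz": 0, "tx": 3, "ty": 0, "tz": -8, "gripper": 0},
  {"rx": 0, "ry": 0, "rz": 0, "tx": 6, "ty": 0, "tz": -11, "gripper": 0},
  {"rx": 0, "ry": 0, "rz": 0, "tx": 9, "ty": 0, "tz": -14, "gripper": 0},
  {"rx": 0, "ry": 0, "rz": 0, "tx": 12, "ty": 0, "tz": -16, "gripper": 0},
  {"rx": 0, "ry": 0, "rz": 0, "tx": 12, "ty": 0, "tz": -16, "gripper": 0},
  {"rx": 0, "ry": 0, "rz": 0, "tx": 12, "ty": 0, "tz": -16, "gripper": 0},
])

```text
time: 24.0
eef_pos: [0.3799, -0.1045, 0.2423]
ee_rot: [-3.141, -0.008, 2.984]
ft_force: [-0.0, 1.4, -0.6]
grip_width: 0.0001
```

```bash
python3 - <<'E'
from h import *
for n in('scene','top'):
  p,d=imaging.capture(n);cv2.imwrite(f'pics/{n}12.png',p[:,:,::-1])
s=arm.observe();print(s['time'],s['eef_pos'],s['qvel'].round(3),s['ft_force'])
E
```

```text
24.1 [ 0.37963697 -0.10415194  0.24087193] [ 0.003  0.019  0.001 -0.001  0.004 -0.002] [ 0.70277466 -0.42797798 -0.40840893]
```

View pics/scene12.png

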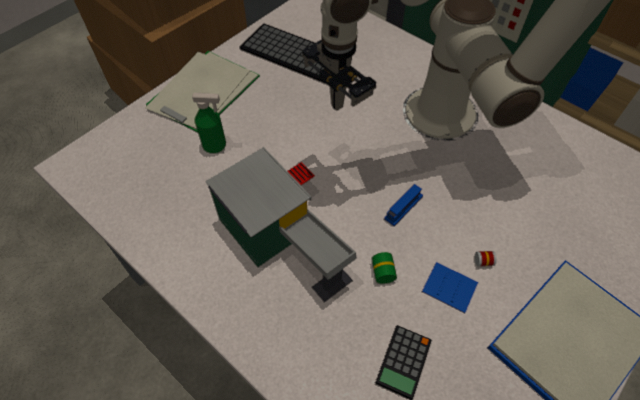

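View pics/top12.png

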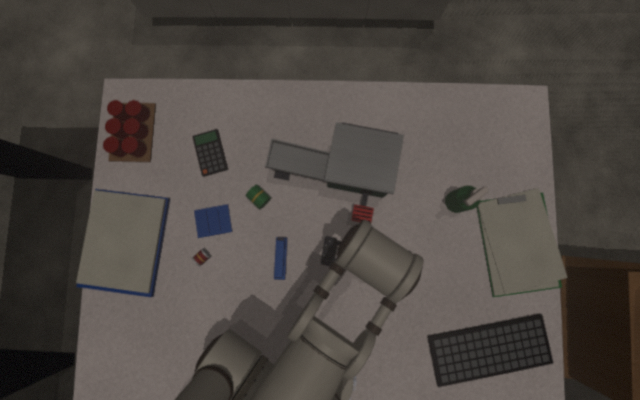

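The lid is shut at scene (258,190), and the chute and the rest are both empty. Calculator, stapler, spray bottle and look-alikes are at the same pixels as at the start, and the arm is clear of everything.

```bash
python3 -c "
from rig import order
print(order.job_done())"
```

```text
the job is handed in; nothing more can be done
None
```

The red reject tin is in the bin and the lid is shut. I handed the job in at about 24 s of the 72 s allowed.

- **Tin:** I picked the large red tin off the blue rest, laid it on its side in the chute and let go. It rolled down square against the closed lid's flap.
- **Pedal down:** I felt the tread at about 77 mm, some 2 mm above nominal. I pressed it to its stop, where the sideways and upward force together peaked at about 21 N, under the 25 N limit. I held it there until both cameras showed the tin inside the bin.
- **Pedal up:** I eased it back over about 4.5 s. Contact faded out at the tread's rest height, so there was no sign of the lid slamming.

In the last pictures the lid is shut, and the chute and rest are empty. The calculator, stapler, spray bottle and look-alike cans look unmoved. The gripper touches nothing and the wrist force reads about zero. With the lid shut I couldn't see the tin itself; it was last seen inside while the lid was open.

The only hitch was that the first move call was rejected as invalid because its rows left out some values; nothing moved.

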